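Check the tilt of a bevel board with a zeroed angle gauge

ROBOT

A 7-joint arm with a two-finger parallel gripper is mounted at the origin on a cart in front of the work surface, level with it; the furniture and walls round the work are solid. World frame = base frame: x ahead of the robot, y to its left, z up, the work surface at z = 0. Lengths are in m, angles in rad, forces in N, time in s.
With the tool pointing down it reaches from about 0.425 to 0.875 m from the base axis. Payload 9.9 kg.
Tool frame: the origin (TCP) lies on the centre line of the jaws, within the pads' length; the fingertips stand 17 mm ahead of it and the grasp point (between the pads) lies 2 mm behind it (tips_ahead is the distance from the TCP to the fingertips, in m); z points along the fingers, y is the direction in which the jaws open and shut (so a half turn about z gives the same grasp; the last joint's range is limited). The gripper opens to 85 mm and grips with 20 to 120 N. Pads are 22 mm wide; open, the fingers measure 114 mm over their backs; the gripper's body (76 mm by 85 mm) begins 54 mm behind the grasp point. The pads swing forward as they close: fully open they stand 13 mm farther back than shut.
Start: joints at [1.168, 0.576, 0.025, 1.437, -0.015, 1.129, -0.057], TCP at [0.212, -0.641, 0.248] pointing down, gripper open.
Joint ranges: [-2.76, 2.76], [-0.34, 2.15], [-1.52, 1.57], [0.19, 2.46], [-1.09, 4.23], [0.17, 1.99], [-2.82, 2.82]. Speed limits (rad/s): [2.22, 2.22, 3.01, 3.01, 3.14, 3.14, 3.14].

INTERFACE

Orientations are given as a rotation vector (axis times angle).
In Python, from plant import * gives the robot as it stands.
- The arm moves only by the shell command python3 -m handwheel 'ROWS'. ROWS is a JSON object of lists of equal length, an entry for each row: "xyz": the shift along the tool's x, y, z in m, a list of three; "twist": the turn, a rotation vector about the tool's x, y, z in rad, a list of three; "jaw": the finger opening in m, from 0 to 0.0854. In form: {"xyz": [[tx, ty, tz], ...], "twist": [[wx, wy, wz], ...], "jaw": [jaw, ...]}. A call has exactly 8 rows; each row shifts and turns the commanded pose from where the row before left it, along the tool's axes as they then stand; what a row does not reach is not made up. A row lasts 1/10 s, in which the tool goes at most 50 mm and 8.59 degrees, less where a joint would pass 70% of its speed; a pose out of reach is approached as far as the arm can. A call is refused whole if a number of a shift passes 0.05 or a number of a turn 0.15, either way. A call with a gripper value outside its range is refused whole. The fingers move at their own pace and stop on an object; the grip force is fixed at half the most. Time passes only in rows, so rows that do not move let the fingers close, or fill a call up. It gives the time, the measured TCP pose, the force and the opening at its end, in the units of the state.
- get_obs(): the state, without advancing time (a new reading comes with each control period).
- capture(name): name is "scene" or "side" or "wrist"; returns the picture (420x560x3 uint8, red, green, blue); there is no depth.
- camera_model(name): a dict with "fx", "fy", "cx", "cy" (pixels), "dist" ([k1, k2, p1, p2, k3] as OpenCV has them; the pictures are not rectified), "R" (3x3) and "t" (3): a world point X has camera coordinates R X + t; the wrist camera has in their place "T_tool_cam" (4x4, takes a point from camera to tool coordinates, whose origin is the TCP and whose axes are the flange's). Camera axes: x right, y down, z forward; pixel columns grow to the right and rows downward; lengths in m; the calibration is good to about 2 mm. A picture is of the moment at which its call begins: read the wrist's pose just before it. camera_model takes no time and is no camera call.
- job_done(): hands the job in, once; it reports no verdict.
The state is a dict: "clock": time; "q": joint angles; "qvel": joint speeds; "effort": joint torques, N m; "tcp_pos": TCP position; "tcp_rot": TCP orientation; "force": force on the tool from outside, world axes, zero at the start; "torque": the same for the moment, N m; "opening": finger opening in m.
Only numpy, scipy, OpenCV 4.12 (cv2) and the standard library are available. Lean on these libraries where they do the work, as an engineer would, in place of code of your own. Each camera call takes 0.05 s, during which the arm holds its last target.

TASK

Check the tilt of the slab-bevelling board: first zero the angle gauge where it stands on the steel datum plate by pushing its recessed zero button fully down with the ball-tipped stylus, and put the stylus back upright in the hole of its wooden block. Then take the gauge and hold its aluminium foot flush on the sloped board, lengthwise up and down the slope near the middle of the face, pressing lightly. Finish while still gripping the gauge and holding it there; the board's setting and the other things on the bench must not be disturbed.

Things in the scene. Friction and masses are not known exactly. Their poses are not given: they have to be found in the camera images.
- bevel_jig: Fixed plywood base of the bevel jig, 250 x 260 mm and 15 mm high; origin at the centre of its underside, z up, x towards its raised end. A brass hinge along its -x edge carries the tilting board; slotted steel quadrants stand 100 mm to either side (along y) of its middle line, up to 135 mm above the bench, with black star knobs (40 mm) outside them.
- tilt_board: The tilting plywood board, 205 mm up the slope x 190 mm wide x 14 mm thick, locked at a slope that differs each time (14 to 33 degrees from level). Origin on the hinge axis at its low edge, midway across; x runs up the slope, y level across it, z square out of the face. It withstands a press of 25 N without moving. A stop strip 8 mm high crosses the low end of the face (4 to 16 mm from the hinge).
- board_mid (a point): The middle of the board's upper face, 115 mm up the slope from the hinge; axes as the board's: x up the slope, z square out of the face. The face is bare for 95 mm up the slope, 85 mm down it and 90 mm to each side; the locking quadrants rise beside the board at its edges.
- datum_plate: Fixed flat steel plate, 170 x 120 x 14 mm; origin at the centre of its underside.
- gauge: Digital angle gauge, a loose grey bar 110 long (x) x 34 wide (y) x 46 mm high (z) with a 7 mm aluminium foot, small display at its +x end on both sides, 0.22 kg; origin at the centre of the foot's underside. Stands on the datum plate. Grip it across its width (y) at mid length.
- foot_a (a point): Middle of the edge of the gauge's foot underside at its -x end, 55 mm from the origin.
- foot_b (a point): Middle of the edge of the gauge's foot underside at its +x end, 55 mm from the origin.
- button_top (a point): Centre of the top of the gauge's zero button: a round rubber button 12 mm across at the bottom of a round recess 14 mm wide in the gauge's top, 38 mm from the middle towards the -x end. Unpressed it lies 4 mm below the top of the gauge (42 mm above the foot's underside).
- zero_button (a joint): Travel of the zero button: 0 released, 0.003 m fully down; its spring needs 1.5 N to start and 3 N fully down, and it springs back.
- tool_block: Fixed wooden tool block, 85 x 70 x 46 mm, origin at the centre of its underside. The stylus hole is in the centre of its top: 12 mm across, 42 mm deep, slightly countersunk.
- stylus: Ball stylus, 120 mm long, 35 g, standing ball down in the tool block; origin at the lowest point of its ball, z along it to the end of the handle. Ball 7 mm, steel shank 5.4 mm thick up to 38 mm, brass collar 20 mm across from 38 to 43 mm (it rests on the block's top), round wooden handle 15 mm thick from 43 to 120 mm.
- cone_pack: Bystander: strip of clay with three small cones, 24 x 73 x 54 mm.
- clay_lump: Bystander: lump of clay, 66 x 88 x 54 mm.
- cutter_ring: Bystander: round metal cutter, 55 mm wide, 26 mm high.
- rib_wood: Bystander: flat wooden rib, 60 x 104 x 8 mm.
Not all that is in view belongs to the job. Leave any blue or green look-alike of the stylus alone.

How it is judged:
By the outcome, as a careful person would: the job done as asked, in the order asked, and still so for the second after the job is handed in, while the arm keeps its last pose, push and grip.
It also fails if it takes over 54 s, if anything falls off the work surface, if the arm or the gripper's body presses on something with over 40 N, if the wrist force passes 120 N, or if a joint passes its speed limit or range.

## Working session

There is one attempt and no reset: what is moved stays moved. The work goes in short steps, Python scripts to look and compute and a shell command to move; the robot and the scene stay as the last step left them, time stands still between calls to the robot, and variables do not carry over. Pictures are saved under pics/ and viewed, and the job is handed in when it is done.

```bash
ls; mkdir -p pics; python3 - <<'E'
from plant import *
import cv2,numpy as np
o=get_obs()
print({k:np.round(v,4).tolist() for k,v in o.items()})
for n in ["scene","side","wrist"]:
    im=capture(n); cv2.imwrite(f"pics/{n}0.png",im[:,:,::-1])
    m=camera_model(n); print(n,{k:np.round(v,4).tolist() for k,v in m.items()})
E
```

```text
pics
{'clock': 0.0, 'q': [1.1682, 0.5765, 0.0248, 1.4379, -0.015, 1.129, -0.0565], 'qvel': [0.001, -0.0011, 0.0015, -0.0003, -0.0001, 0.0011, -0.0012], 'effort': [0.0007, -76.5766, 2.2505, -28.597, 0.0153, 0.0127, 0.0], 'tcp_pos': [0.2114, -0.6406, 0.2474], 'tcp_rot': [-3.1001, -0.4985, 0.0006], 'force': [0.6179, -0.3213, 0.3838], 'torque': [-0.0568, 0.0254, -0.0492], 'opening': 0.0856}
scene {'fx': 471.6361, 'fy': 471.6361, 'cx': 271.7098, 'cy': 209.8339, 'dist': [-0.0393, 0.0, 0.0, 0.0, 0.0], 'R': [[0.5138, -0.8578, 0.0136], [-0.498, -0.3111, -0.8094], [0.6986, 0.4091, -0.587]], 't': [-0.3374, 0.2818, 1.086]}
side {'fx': 443.6157, 'fy': 443.6157, 'cx': 283.0489, 'cy': 212.6231, 'dist': [-0.0874, 0.0, 0.0, 0.0, 0.0], 'R': [[-0.9997, -0.0106, 0.0198], [-0.0221, 0.6195, -0.7847], [-0.0039, -0.7849, -0.6196]], 't': [0.5579, 0.1377, 1.5669]}
wrist {'fx': 370.6274, 'fy': 370.6274, 'cx': 277.6859, 'cy': 215.6823, 'dist': [-0.1029, 0.0, 0.0, 0.0, 0.0], 'T_tool_cam': [[0.0006, -0.9535, -0.3013, 0.0781], [1.0, 0.0008, -0.0005, -0.0003], [0.0007, -0.3013, 0.9535, -0.1254], [0.0, 0.0, 0.0, 1.0]]}
```

View pics/scene0.png

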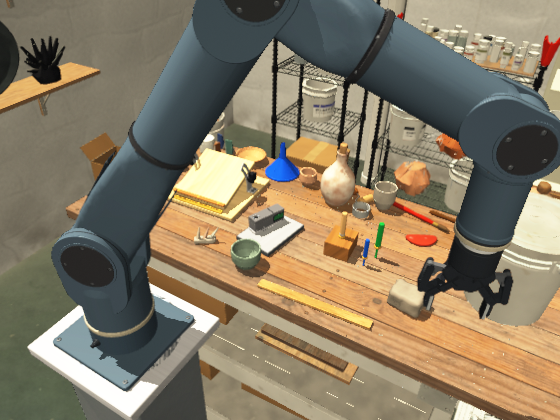

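View pics/side0.png

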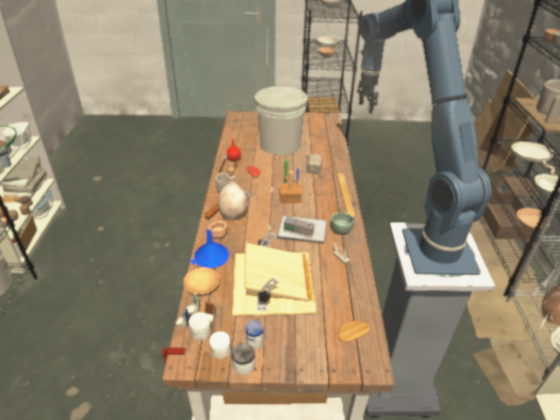

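View pics/wrist0.png

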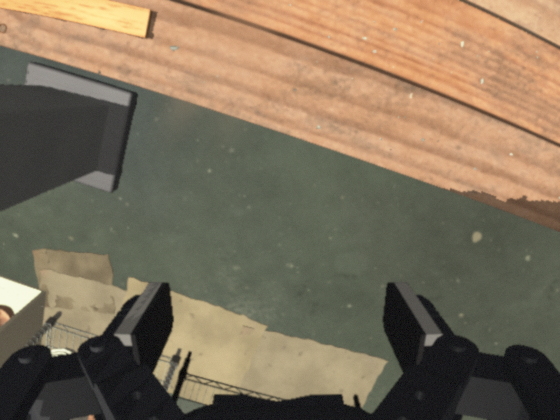

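```bash
python3 - <<'E'
import cv2
a=cv2.imread("pics/scene0.png"); 
cv2.imwrite("pics/s0a.png",cv2.resize(a[180:280,220:400],None,fx=4.4,fy=4.4,interpolation=cv2.INTER_CUBIC))
cv2.imwrite("pics/s0b.png",cv2.resize(a[130:230,160:300],None,fx=5.5,fy=5.5,interpolation=cv2.INTER_CUBIC))
b=cv2.imread("pics/side0.png")
cv2.imwrite("pics/d0a.png",cv2.resize(b[140:260,220:360],None,fx=5,fy=5,interpolation=cv2.INTER_CUBIC))
cv2.imwrite("pics/d0b.png",cv2.resize(b[220:330,210:340],None,fx=5.4,fy=5.4,interpolation=cv2.INTER_CUBIC))
E
```

```text
(no output)
```

View pics/s0a.png

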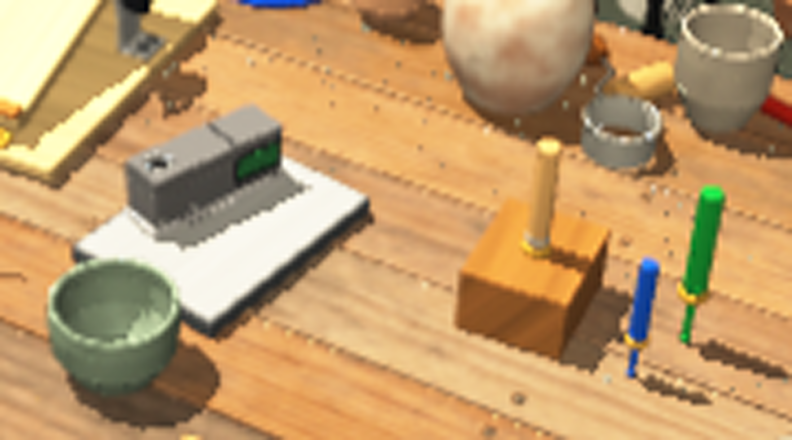

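View pics/s0b.png

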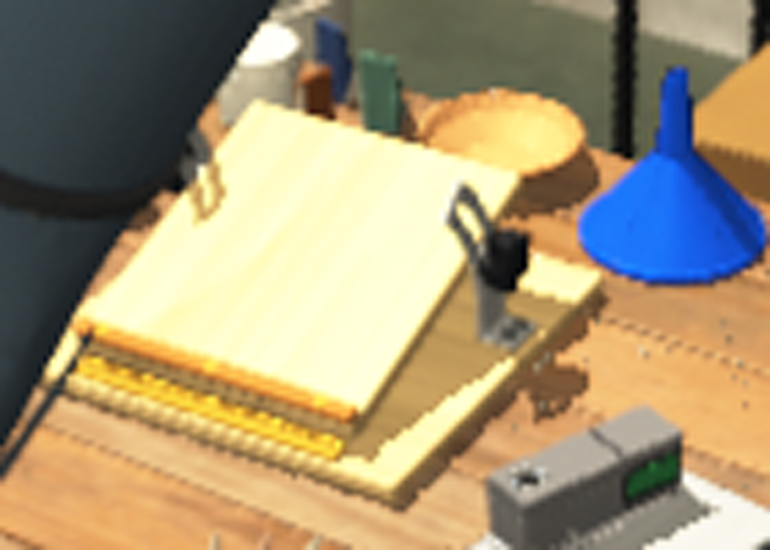

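View pics/d0a.png

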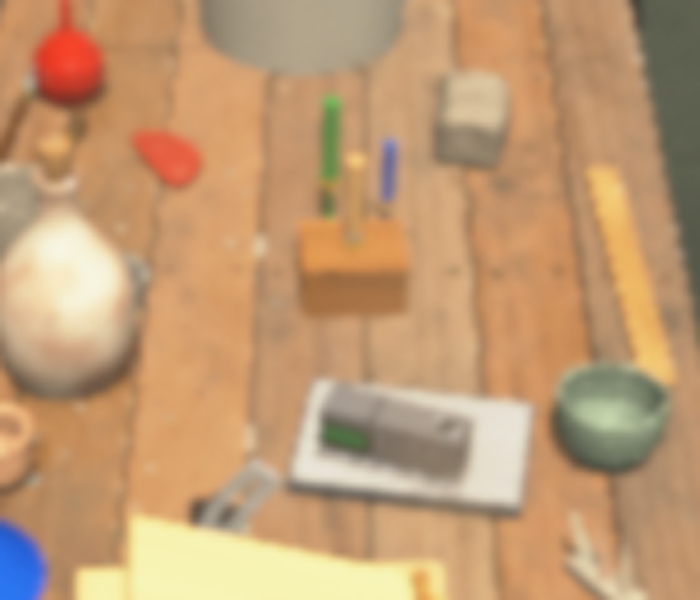

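View pics/d0b.png

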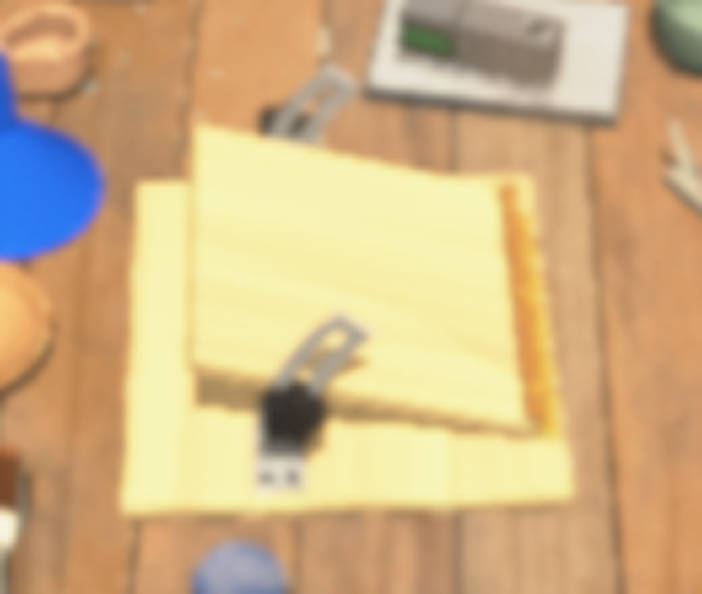

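```bash
cat > h.py <<'E'
import numpy as np, cv2
from scipy.optimize import least_squares
from scipy.spatial.transform import Rotation as Ro
from plant import *
def proj(m,X,tcp=None):
    X=np.atleast_2d(np.asarray(X,float))
    K=np.array([[m["fx"],0,m["cx"]],[0,m["fy"],m["cy"]],[0,0,1.]])
    if "R" in m: R=np.array(m["R"]);t=np.array(m["t"])
    else:
        T=np.eye(4);T[:3,:3]=Ro.from_rotvec(tcp[1]).as_matrix();T[:3,3]=tcp[0]
        T=np.linalg.inv(T@np.array(m["T_tool_cam"]));R=T[:3,:3];t=T[:3,3]
    p,_=cv2.projectPoints(X,cv2.Rodrigues(R)[0],t,K,np.array(m["dist"],float));return p[:,0]
def P(L,R=np.eye(3),t=(0,0,0)): return np.asarray(L)@R.T+np.asarray(t)
def yaw(a): return Ro.from_euler('z',a).as_matrix()
def unc(p,s,off): return (np.asarray(p,float)+.5)/s-.5+np.asarray(off)
def fit(fun,x0,obs):
    # obs: list (model,tcp,localpts,pixels); fun(x,local)->world
    def r(x): return np.concatenate([(proj(m,fun(x,L),tcp)-px).ravel() for m,tcp,L,px in obs])
    s=least_squares(r,x0,loss='soft_l1',f_scale=1.5);return s.x,r(s.x)
E
cat > f0.py <<'E'
from h import *
S=camera_model("scene");D=camera_model("side")
sa=lambda p:unc(p,4.4,(220,180)); sb=lambda p:unc(p,5.5,(160,130)); da=lambda p:unc(p,5,(220,140)); db=lambda p:unc(p,5.4,(210,220))
# stylus
f=lambda x,L:P(L,t=(x[0],x[1],x[2]))
z=fit(f,[.65,-.2,.0],[(S,None,[[0,0,.12],[0,0,.0405]],sa([[547,145],[537,245]])),(D,None,[[0,0,.12],[0,0,.0405]],da([[355,158],[353,242]]))])
print("stylus",z)
def fy(x,L): return P(L,yaw(x[2]),(x[0],x[1],0))
# block : try corners
bt=np.array([[-.0425,.035,.046],[.0425,.035,.046],[.0425,-.035,.046],[-.0425,-.035,.046],[-.0425,-.035,0],[-.0425,.035,0]])
print(fit(fy,[.65,-.2,0],[(S,None,bt,sa([[458,270],[515,200],[608,232],[566,298],[560,356],[458,325]])),(D,None,bt[[0,1,2,3]],da([[408,277],[300,275],[300,222],[406,222]]))]))
pl=np.array([[-.085,.06,.014],[-.085,-.06,.014],[.085,-.06,.014],[.085,.06,.014]])
zp=fit(fy,[.5,.0,0],[(S,None,pl[:3],sa([[76,248],[212,325],[369,202]])),(D,None,pl,da([[523,502],[532,402],[312,380],[292,482]]))])
print("plate",zp)
g=np.array([[-.055,.017,.060],[-.055,-.017,.060],[.055,-.017,.060],[.055,.017,.060],[-.038,0,.057]])
zg=fit(fy,[.5,.0,0],[(S,None,g,sa([[127,167],[155,185],[281,125],[255,105],[158,162]])),(D,None,g[[1,2,4]],da([[470,415],[330,383],[453,424]]))])
print("gauge",zg)
def fb(x,L):
    A=yaw(x[2])@Ro.from_euler('y',-x[3]).as_matrix(); return P(L,A,(x[0],x[1],x[4]))
bd=np.array([[.205,.095,x] for x in [0.]]); bd=np.array([[.205,.095,0],[.205,-.095,0],[0,-.095,0],[0,.095,0]])
zb=fit(fb,[.4,.2,0,.4,.03],[(S,None,bd[:2],sb([[262,100],[520,178]])),(D,None,bd[:2],db([[193,370],[198,125]])),(S,None,[[.016,-.095,.008],[.016,.095,.008]],sb([[357,412],[88,322]])),(D,None,[[.016,-.095,.008],[.016,.095,.008]],db([[500,182],[528,428]]))])
print("board(face)",zb,np.degrees(zb[0][2:4]))
bs=np.array([[-.125,-.13,.015],[.125,-.13,.015],[.125,.13,.015],[-.125,.13,.015]])
zz=fit(fy,[.45,.2,0],[(S,None,bs[[0,1]],sb([[400,492],[602,290]])),(D,None,bs,db([[530,178],[137,183],[122,513],[573,497]]))])
print("base",zz)
E
python3 f0.py
```

```text
stylus (array([ 0.53298436, -0.29919156,  0.0074752 ]), array([ 0.57672705, -0.38828243, -0.14084012, -0.01449275,  0.36593143,
        0.35540804,  0.15542588,  0.30996267]))
(array([ 0.53325647, -0.29994447,  0.04872053]), array([ 0.42144227, -0.45492838, -0.9408916 , -1.11582891,  1.0656649 ,
       -0.99762762, -0.09157436,  1.26280769, -0.56525129,  0.83510484,
       -0.8831492 , -0.27861296,  0.30080665, -1.32511235,  0.32540102,
       -0.79174785, -0.23637237, -0.31797533, -0.52123392, -0.42609607]))
plate (array([ 0.48664809, -0.09807355, -0.13014221]), array([-1.00962231, -0.08062859,  0.71948535, -0.06073272,  0.7709589 ,
       -1.40279344,  0.51574298,  0.87374246,  0.85898884, -0.15062269,
        0.24775231, -0.3854375 , -0.47958186, -0.23311476]))
gauge (array([ 0.50218736, -0.07361209, -0.33056874]), array([-0.6141491 , -1.22994892,  0.4078022 ,  0.26938432,  0.98539081,
       -0.41056018, -0.62013823, -1.0136514 ,  0.67844114,  1.2601507 ,
        1.71567259,  0.18874217,  0.65770283, -0.29997378, -0.86332208,
        0.79834909]))
board(face) (array([0.47835852, 0.16446073, 0.05113876, 0.33542829, 0.02485214]), array([-1.27728556,  0.90668045,  0.1740565 ,  0.46690013,  0.23921226,
       -1.3116013 ,  0.74474064,  0.42694165,  0.53635957, -0.35914909,
       -0.62239389, -0.6220905 , -0.55049547,  1.2833795 , -1.17637988,
       -0.80172968])) [ 2.9300353  19.21862552]
base (array([0.58915718, 0.1702386 , 0.06299278]), array([-1.21897833, -1.19009641,  0.4025354 , -3.39820327,  0.03356164,
       -0.61829595,  0.13558001,  0.00565245,  0.26997266, -0.84550727,
        0.28332323, -0.21957361]))
```

```bash
cat >> f0.py <<'E'
print("----")
f=lambda x,L:P(np.array(L)*[1,1,1]+np.array(L)[:,2:]*[0,0,x[2]-1],t=(x[0],x[1],0))
for n,s,d in [("green",[[711,190],[687,340]],[[332,97],[328,213]]),("blue",[[649,262],[632,376]],[[390,140],[384,210]])]:
    print(n,fit(f,[.6,-.35,.1],[(S,None,[[0,0,1],[0,0,0]],sa(s)),(D,None,[[0,0,1.],[0,0,0]],da(d))]))
f=lambda x,L:P(L,t=x)
for n,s,d in [("bowl rim",[[115,290]],[[612,400]])]:
    print(n,fit(f,[.6,-.35,.1],[(S,None,[[0,0,0]],sa(s)),(D,None,[[0,0,0]],da(d))]))
E
python3 f0.py | sed -n '/----/,$p'
```

```text
----
green (array([ 0.55210734, -0.39925054,  0.1203869 ]), array([ 0.92308774, -0.17784221, -0.18788846,  0.08551969,  0.12845706,
        0.49642736,  0.24661666,  1.6659138 ]))
blue (array([ 0.50368587, -0.38254501,  0.09132225]), array([ 0.76601925, -0.15747506,  0.12770501, -0.14081961,  0.1984589 ,
        0.41764325,  0.53009564,  4.78209303]))
bowl rim (array([ 0.34781201, -0.10216183,  0.05504531]), array([-0.4526662 ,  0.31597722, -0.59372022, -0.4992469 ]))
```

```bash
cat >> h.py <<'E'
def down(h,pitch=0): # tool pointing down, tool x heading h ; pitch about world-level tool y
    c,s=np.cos(h),np.sin(h); return np.array([[c,s,0],[s,-c,0],[0,0,-1.]])
def cur():
    o=get_obs(); return np.array(o["tcp_pos"]),np.array(o["tcp_rot"])
def plan(tp,tR,n=8,frm=None):
    p,r=cur() if frm is None else frm; R0=Ro.from_rotvec(r).as_matrix()
    w=Ro.from_matrix(R0.T@tR).as_rotvec()/n; A=Ro.from_rotvec(w).as_matrix()
    M=sum(np.linalg.matrix_power(A,k) for k in range(n))
    t=np.linalg.solve(M,R0.T@(np.array(tp)-p))
    print("n",n,"xyz",np.round(t,4).tolist(),"twist",np.round(w,4).tolist())
def st():
    o=get_obs(); R=Ro.from_rotvec(o["tcp_rot"]).as_matrix()
    print("t",round(o["clock"],2),"p",np.round(o["tcp_pos"],4).tolist(),"head",round(np.arctan2(R[1,0],R[0,0]),4),"z",np.round(R[:,2],4).tolist(),"F",np.round(o["force"],1).tolist(),"Tq",np.round(o["torque"],2).tolist(),"op",round(o["opening"],4))
E
python3 -c "
from h import *
st();plan([.533,-.300,.24],down(1.06),12)"
```

```text
t 0.15 p [0.2115, -0.6407, 0.2476] head 0.3188 z [-0.0005, 0.0012, -1.0] F [-0.0, -0.4, -0.5] Tq [0.03, 0.06, 0.0] op 0.0858
n 12 xyz [0.0395, -0.0062, 0.0006] twist [-0.0001, -0.0, -0.0618]
```

```bash
python3 -m handwheel '{"xyz":[[0.0395,-0.0062,0.0006],[0.0395,-0.0062,0.0006],[0.0395,-0.0062,0.0006],[0.0395,-0.0062,0.0006],[0.0395,-0.0062,0.0006],[0.0395,-0.0062,0.0006],[0.0395,-0.0062,0.0006],[0.0395,-0.0062,0.0006]],"twist":[[0,0,-0.0618],[0,0,-0.0618],[0,0,-0.0618],[0,0,-0.0618],[0,0,-0.0618],[0,0,-0.0618],[0,0,-0.0618],[0,0,-0.0618]],"jaw":[0.085,0.085,0.085,0.085,0.085,0.085,0.085,0.085]}'
python3 -c "
from h import *
st();plan([.533,-.300,.24],down(1.06),4)
im=capture('wrist');cv2.imwrite('pics/w1.png',im[:,:,::-1])"
```

```text
clock: 0.95
tcp_pos: [0.4567, -0.4379, 0.2432]
tcp_rot: [-2.884, -1.246, 0.0]
force: [0.4, 0.3, -0.9]
opening: 0.0854
t 0.95 p [0.4567, -0.4379, 0.2432] head 0.8158 z [-0.0001, 0.0002, -1.0] F [0.4, 0.3, -0.9] Tq [0.04, -0.05, 0.05] op 0.0854
n 4 xyz [0.039, -0.0062, 0.0008] twist [-0.0001, -0.0, -0.0611]
```

View pics/w1.png

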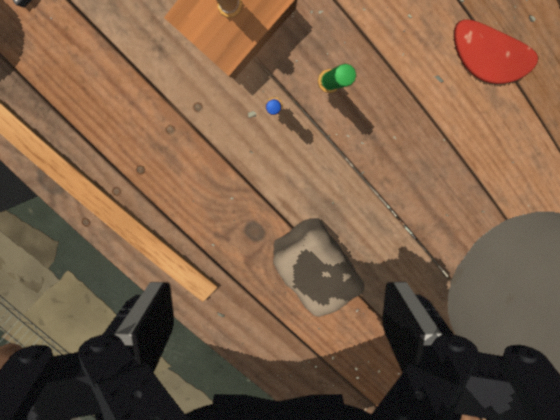

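```bash
python3 -m handwheel '{"xyz":[[0.039,-0.0062,0.001],[0.039,-0.0062,0.001],[0.039,-0.0062,0.001],[0.039,-0.0062,0.001],[0,0,0.02],[0,0,0.015],[0,0,0],[0,0,0]],"twist":[[0,0,-0.061],[0,0,-0.061],[0,0,-0.061],[0,0,-0.061],[0,0,0],[0,0,0],[0,0,0],[0,0,0]],"jaw":[0.085,0.085,0.085,0.085,0.085,0.085,0.085,0.085]}'
python3 -c "
from h import *
st();t=cur();im=capture('wrist');cv2.imwrite('pics/w2.png',im[:,:,::-1])
print(proj(camera_model('wrist'),[[.533,-.2995,.128],[.533,-.2995,.0485],[.533,-.2995,.046]],t))"
```

```text
clock: 1.8
tcp_pos: [0.5322, -0.3019, 0.2046]
tcp_rot: [-2.713, -1.583, 0.001]
force: [0.3, -0.1, 0.5]
opening: 0.0848
t 1.8 p [0.5322, -0.3019, 0.2046] head 1.0566 z [-0.0006, 0.0002, -1.0] F [0.3, -0.1, 0.5] Tq [0.01, 0.01, -0.02] op 0.0848
[[276.44517621 235.10771798]
 [276.81861453 199.58242439]
 [276.82724981 198.76314933]]
```

View pics/w2.png

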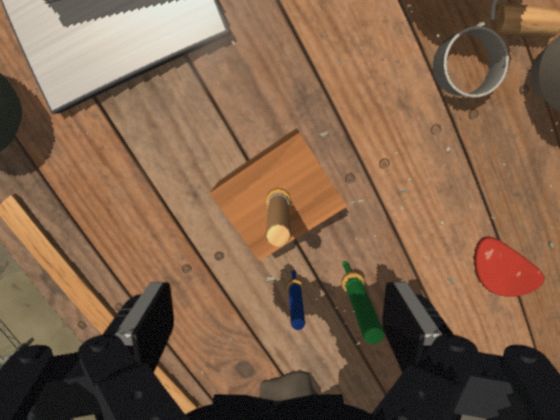

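```bash
python3 -c "
from h import *
plan([.534,-.300,.096],down(1.06),5)"
```

```text
n 5 xyz [0.0005, 0.0001, 0.0218] twist [0.0001, 0.0, -0.0007]
```

```bash
python3 -m handwheel '{"xyz":[[0.0006,0,0.027],[0.0006,0,0.027],[0.0006,0,0.027],[0.0006,0,0.027],[0,0,0],[0,0,0],[0,0,0],[0,0,0]],"twist":[[0,0,0],[0,0,0],[0,0,0],[0,0,0],[0,0,0],[0,0,0],[0,0,0],[0,0,0]],"jaw":[0.085,0.085,0.085,0.085,0.085,0.005,0.005,0.005]}'
python3 -c "
from h import *
st()"
```

```text
clock: 2.65
tcp_pos: [0.5344, -0.3, 0.0982]
tcp_rot: [2.711, 1.583, 0.002]
force: [1.1, 0.2, 0.2]
opening: 0.0437
t 2.65 p [0.5344, -0.3, 0.0982] head 1.0569 z [0.0024, -0.0012, -1.0] F [1.1, 0.2, 0.2] Tq [-0.06, 0.05, -0.01] op 0.0437
```

```bash
python3 -m handwheel '{"xyz":[[0,0,0],[0,0,0],[0,0,0],[0,0,0],[0,0,0],[0,0,0],[0,0,0],[0,0,0]],"twist":[[0,0,0],[0,0,0],[0,0,0],[0,0,0],[0,0,0],[0,0,0],[0,0,0],[0,0,0]],"jaw":[0.005,0.005,0.005,0.005,0.005,0.005,0.005,0.005]}'
python3 -c "
from h import *
st()
t=cur();im=capture('wrist');cv2.imwrite('pics/w3.png',im[:,:,::-1])"
```

```text
clock: 3.45
tcp_pos: [0.5338, -0.2996, 0.0974]
tcp_rot: [2.712, 1.584, 0.001]
force: [-0.7, 0.5, 6.1]
opening: 0.0137
t 3.45 p [0.5338, -0.2996, 0.0974] head 1.0571 z [0.0008, -0.0005, -1.0] F [-0.7, 0.5, 6.1] Tq [0.09, 0.33, 0.02] op 0.0137
```

View pics/w3.png

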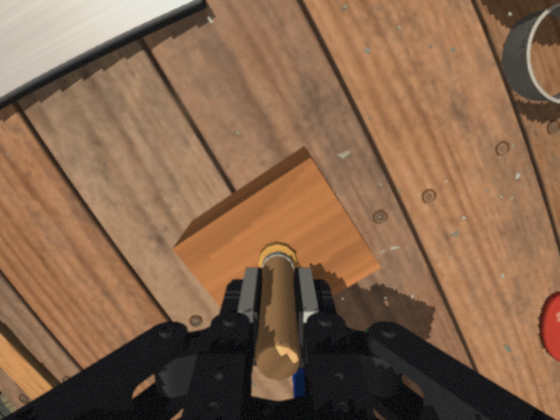

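```bash
python3 -m handwheel '{"xyz":[[0,0,-0.01],[0,0,-0.025],[0,0,-0.025],[0,0,-0.025],[0,0,-0.01],[0,0,0],[0,0,0],[0,0,0]],"twist":[[0,0,0],[0,0,0],[0,0,0],[0,0,0],[0,0,0],[0,0,0],[0,0,0],[0,0,0]],"jaw":[0.005,0.005,0.005,0.005,0.005,0.005,0.005,0.005]}'
python3 -c "
from h import *
st()
m=camera_model('wrist')
t=cur();im=capture('wrist');cv2.imwrite('pics/w4.png',im[:,:,::-1]);cv2.imwrite('pics/w4c.png',cv2.resize(im[200:380,200:360,::-1],None,fx=3.3,fy=3.3,interpolation=cv2.INTER_CUBIC))
T=Ro.from_rotvec(t[1]).as_matrix()
L=np.array([[0,0,-.0306],[0,0,.0489],[0,0,.0859]])
print(proj(m,P(L,T,t[0]),t))
im=capture('scene');cv2.imwrite('pics/s4.png',im[:,:,::-1])
plan([.4662,-.0613,.188],down(1.06),8)
"
```

```text
clock: 4.3
tcp_pos: [0.5329, -0.2992, 0.1902]
tcp_rot: [-2.711, -1.584, 0.002]
force: [1.1, 0.2, -0.8]
opening: 0.0136
t 4.3 p [0.5329, -0.2992, 0.1902] head 1.0572 z [-0.002, 0.001, -1.0] F [1.1, 0.2, -0.8] Tq [0.04, 0.01, -0.03] op 0.0136
[[276.681845   362.55558025]
 [277.0563363  258.55100269]
 [277.14765007 233.52563762]]
n 8 xyz [0.0218, -0.0219, 0.0003] twist [-0.0003, 0.0, -0.0003]
```

View pics/w4c.png

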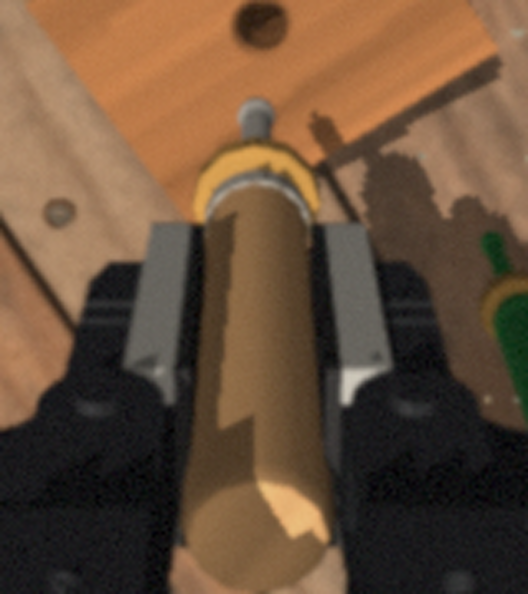

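View pics/s4.png

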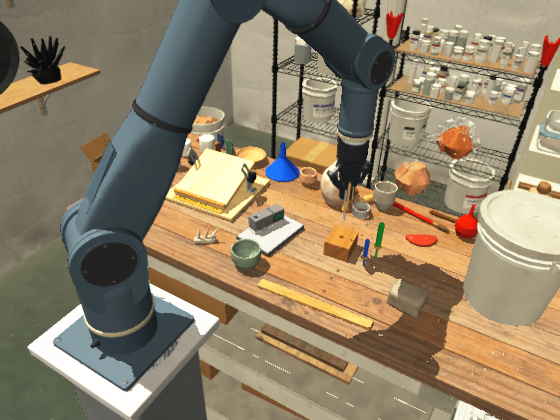

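```bash
python3 -m handwheel '{"xyz":[[0.0218,-0.0219,0],[0.0218,-0.0219,0],[0.0218,-0.0219,0],[0.0218,-0.0219,0],[0.0218,-0.0219,0],[0.0218,-0.0219,0],[0.0218,-0.0219,0],[0.0218,-0.0219,0]],"twist":[[0,0,0],[0,0,0],[0,0,0],[0,0,0],[0,0,0],[0,0,0],[0,0,0],[0,0,0]],"jaw":[0.005,0.005,0.005,0.005,0.005,0.005,0.005,0.005]}'
python3 -c "
from h import *
st()
t=cur();im=capture('wrist');cv2.imwrite('pics/w5.png',im[:,:,::-1])
print(t)
print(proj(camera_model('wrist'),[[.4662,-.0613,.056]],t))"
```

```text
clock: 5.2
tcp_pos: [0.4659, -0.0604, 0.191]
tcp_rot: [-2.712, -1.584, 0.001]
force: [-0.0, 0.2, 0.9]
opening: 0.0136
t 5.2 p [0.4659, -0.0604, 0.191] head 1.0572 z [-0.0008, 0.0002, -1.0] F [-0.0, 0.2, 0.9] Tq [0.02, 0.05, 0.06] op 0.0136
(array([ 0.46594364, -0.06035161,  0.19101505]), array([-2.71234239e+00, -1.58408498e+00,  9.93027802e-04]))
[[278.31131178 211.15974081]]
```

View pics/w5.png

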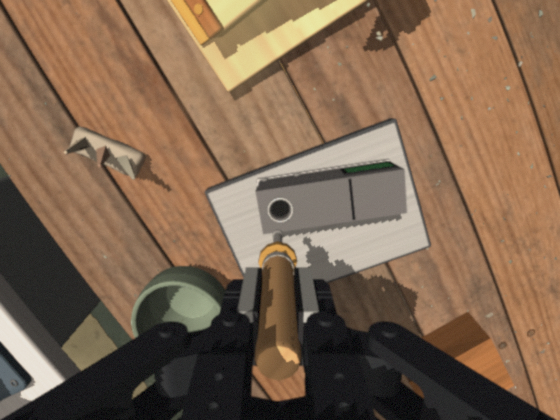

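```bash
python3 -c "
from h import *
im=cv2.imread('pics/w5.png');cv2.imwrite('pics/w5c.png',cv2.resize(im[150:250,235:425],None,fx=4.2,fy=4.2,interpolation=cv2.INTER_CUBIC))"
```

```text
(no output)
```

View pics/w5c.png

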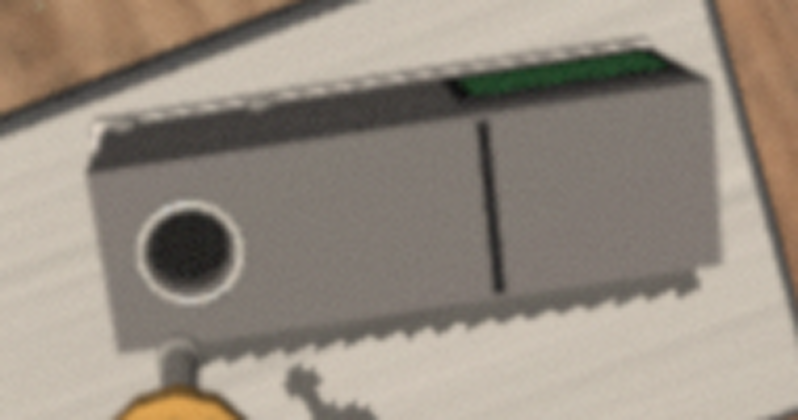

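```bash
cat > f1.py <<'E'
from h import *
t=(np.array([0.46594364,-0.06035161,0.19101505]),np.array([-2.71234239,-1.58408498,9.93027802e-04]))
m=camera_model('wrist'); w=lambda p:unc(p,4.2,(235,150))
def fy(x,L): return P(L,yaw(x[2]),(x[0],x[1],0))
g=np.array([[-.055,.017,.060],[.055,.017,.060],[.055,-.017,.060],[-.055,-.017,.060],[-.038,0,.060]])
z=fit(fy,[.5,-.07,-.33],[(m,t,g,w([[90,172],[708,82],[720,262],[120,352],[190,252]]))]);print(z)
z2=fit(lambda x,L:P(L,t=(x[0],x[1],0)),[.466,-.06],[(m,t,[[0,0,.06]],w([[190,252]]))]);print("button",z2, fy(z[0],[[-.038,0,0]]))
E
python3 f1.py
```

```text
(array([ 0.50396918, -0.07313944, -0.36102653]), array([-3.3534978 , -0.26756226,  3.20826676, -1.42703434,  2.68056572,
        1.15623534, -2.60479664,  1.23609073,  0.062735  , -0.12738336]))
button (array([ 0.46833246, -0.05977797]), array([-6.30234354e-09,  1.66917857e-09])) [[ 0.46841886 -0.05971652  0.        ]]
```

```bash
python3 -c "
from h import *
plan([.4683,-.0598,.162],down(1.0572),3)"
```

```text
n 3 xyz [-0.0008, 0.0018, 0.0097] twist [-0.001, -0.0005, 0.0016]
```

```bash
python3 -c "
from h import *
st();st()"
```

```text
t 5.25 p [0.4647, -0.0552, 0.1911] head 1.0621 z [-0.0018, 0.0027, -1.0] F [-2.2, 5.5, 0.3] Tq [0.35, 0.16, -0.03] op 0.0137
t 5.25 p [0.4647, -0.0552, 0.1911] head 1.0621 z [-0.0018, 0.0027, -1.0] F [-2.2, 5.5, 0.3] Tq [0.35, 0.16, -0.03] op 0.0137
```

```bash
python3 -m handwheel '{"xyz":[[0,0.0015,0.008],[0,0.0015,0.008],[0,0.0015,0.008],[0,0,0],[0,0,0],[0,0,0],[0,0,0],[0,0,0]],"twist":[[0,0,0],[0,0,0],[0,0,0],[0,0,0],[0,0,0],[0,0,0],[0,0,0],[0,0,0]],"jaw":[0.005,0.005,0.005,0.005,0.005,0.005,0.005,0.005]}'
python3 -c "
from h import *
st()
t=cur();im=capture('wrist');cv2.imwrite('pics/w6.png',im[:,:,::-1]);cv2.imwrite('pics/w6c.png',cv2.resize(im[170:270,235:425,::-1],None,fx=4.2,fy=4.2,interpolation=cv2.INTER_CUBIC))
print(t); st()
T=Ro.from_rotvec(t[1]).as_matrix()
print(proj(camera_model('wrist'),P([[0,0,.0859]],T,t[0]),t))
"
```

```text
clock: 6.05
tcp_pos: [0.4707, -0.0638, 0.1678]
tcp_rot: [2.713, 1.584, 0.001]
force: [0.1, -0.4, -0.2]
opening: 0.0133
t 6.05 p [0.4707, -0.0638, 0.1678] head 1.0571 z [0.0005, -0.0, -1.0] F [0.1, -0.4, -0.2] Tq [0.03, 0.04, -0.0] op 0.0133
(array([ 0.47066887, -0.06377962,  0.16775085]), array([2.71265166e+00, 1.58406591e+00, 6.70066922e-04]))
t 6.1 p [0.4706, -0.0637, 0.1677] head 1.0572 z [0.0004, -0.0, -1.0] F [-0.1, 0.4, 0.1] Tq [0.01, -0.03, 0.03] op 0.0134
[[277.14921007 233.52672911]]
```

View pics/w6c.png

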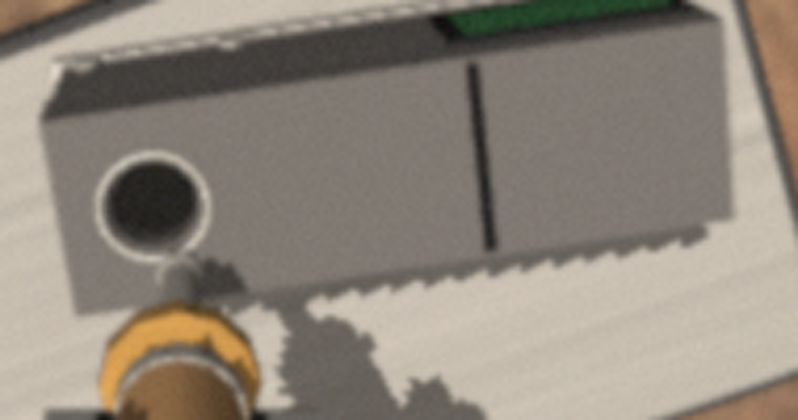

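```bash
cat > f2.py <<'E'
from h import *
t=(np.array([0.47066887,-0.06377962,0.16775085]),np.array([2.71265166,1.58406591,6.70066922e-04]))
m=camera_model('wrist'); w=lambda p:unc(p,4.2,(235,170))
def fy(x,L): return P(np.array(L)*[x[3],x[4],1],yaw(x[2]),(x[0],x[1],0))
g=np.array([[-.055,.017,.060],[.055,.017,.060],[.055,-.017,.060],[-.055,-.017,.060]])
z=fit(fy,[.5,-.07,-.33,1,1],[(m,t,g,w([[43,118],[722,18],[733,216],[76,312]]))]);print(z)
for zz in (.056,.060):
  z2=fit(lambda x,L:P(L,t=(x[0],x[1],0)),[.466,-.06],[(m,t,[[0,0,zz]],w([[153,206]]))]);print("button",z2[0],"from gauge",P([[-.038,0,0]],yaw(z[0][2]),(*z[0][:2],0)))
plan([*z2[0],.160],down(1.0572),1)
E
python3 f2.py
```

```text
(array([ 0.50429353, -0.07277346, -0.36110798,  0.96474079,  0.95629483]), array([-0.34896948,  0.06141386,  0.1314519 , -0.00569832, -0.12609192,
        0.07620269,  0.35249017, -0.13717378]))
button [ 0.46766084 -0.06079762] from gauge [[ 0.46874431 -0.05934764  0.        ]]
button [ 0.46836136 -0.0597031 ] from gauge [[ 0.46874431 -0.05934764  0.        ]]
n 1 xyz [0.0024, -0.004, 0.0077] twist [0.0004, -0.0002, -0.0]
```

```bash
python3 -m handwheel '{"xyz":[[0.0012,-0.002,0.003],[0.0012,-0.002,0.004],[0,0,0],[0,0,0],[0,0,0.004],[0,0,0.004],[0,0,0],[0,0,0]],"twist":[[0,0,0],[0,0,0],[0,0,0],[0,0,0],[0,0,0],[0,0,0],[0,0,0],[0,0,0]],"jaw":[0.005,0.005,0.005,0.005,0.005,0.005,0.005,0.005]}'
python3 -c "
from h import *
st()
t=cur();im=capture('wrist');cv2.imwrite('pics/w7.png',im[:,:,::-1]);cv2.imwrite('pics/w7c.png',cv2.resize(im[170:270,235:425,::-1],None,fx=4.2,fy=4.2,interpolation=cv2.INTER_CUBIC))
st()
"
```

```text
clock: 6.9
tcp_pos: [0.4682, -0.0597, 0.1523]
tcp_rot: [-2.713, -1.584, 0.0]
force: [0.3, -1.0, -0.8]
opening: 0.0134
t 6.9 p [0.4682, -0.0597, 0.1523] head 1.0572 z [-0.0004, 0.0001, -1.0] F [0.3, -1.0, -0.8] Tq [0.0, 0.0, 0.06] op 0.0134
t 6.95 p [0.4682, -0.0597, 0.1524] head 1.0572 z [-0.0002, 0.0001, -1.0] F [0.3, -0.7, -0.1] Tq [-0.0, 0.03, -0.04] op 0.0136
```

View pics/w7c.png

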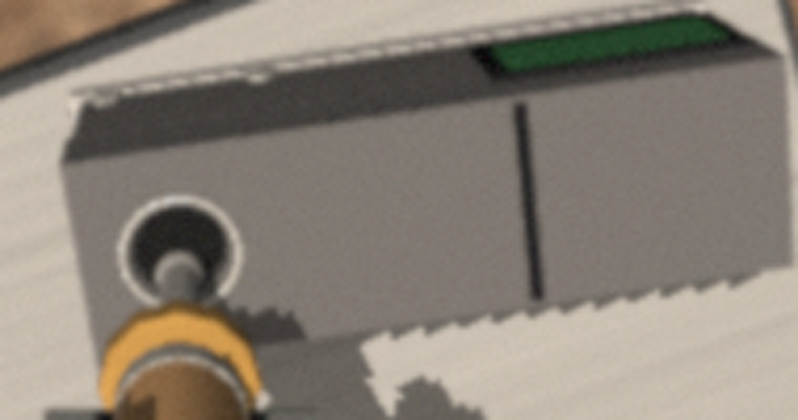

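```bash
python3 -m handwheel '{"xyz":[[0,0,0.003],[0,0,0.003],[0,0,0.002],[0,0,0.001],[0,0,0.001],[0,0,0.001],[0,0,0],[0,0,0]],"twist":[[0,0,0],[0,0,0],[0,0,0],[0,0,0],[0,0,0],[0,0,0],[0,0,0],[0,0,0]],"jaw":[0.005,0.005,0.005,0.005,0.005,0.005,0.005,0.005]}'
python3 -c "
from h import *
st()"
```

```text
clock: 7.75
tcp_pos: [0.4683, -0.0596, 0.1417]
tcp_rot: [2.713, 1.584, 0.0]
force: [-1.6, 0.1, 6.0]
opening: 0.0136
t 7.75 p [0.4683, -0.0596, 0.1417] head 1.0572 z [0.0003, -0.0, -1.0] F [-1.6, 0.1, 6.0] Tq [0.02, 0.24, -0.0] op 0.0136
```

```bash
python3 -m handwheel '{"xyz":[[0,0,0.001],[0,0,0.001],[0,0,0],[0,0,0],[0,0,0],[0,0,0],[0,0,0],[0,0,0]],"twist":[[0,0,0],[0,0,0],[0,0,0],[0,0,0],[0,0,0],[0,0,0],[0,0,0],[0,0,0]],"jaw":[0.005,0.005,0.005,0.005,0.005,0.005,0.005,0.005]}'
python3 -c "
from h import *
st();plan([.468,-.0597,.19],down(1.0572),4)
im=capture('scene');cv2.imwrite('pics/s8.png',cv2.resize(im[170:280,200:380,::-1],None,fx=4.4,fy=4.4,interpolation=cv2.INTER_CUBIC))"
```

```text
clock: 8.55
tcp_pos: [0.4688, -0.0596, 0.1409]
tcp_rot: [2.712, 1.584, 0.002]
force: [-3.2, 2.1, 22.0]
opening: 0.0133
t 8.55 p [0.4688, -0.0596, 0.1409] head 1.0571 z [0.0018, -0.0003, -1.0] F [-3.2, 2.1, 22.0] Tq [0.12, 1.26, 0.01] op 0.0133
n 4 xyz [-0.0001, -0.0001, -0.0123] twist [0.0004, -0.0002, -0.0]
```

View pics/s8.png

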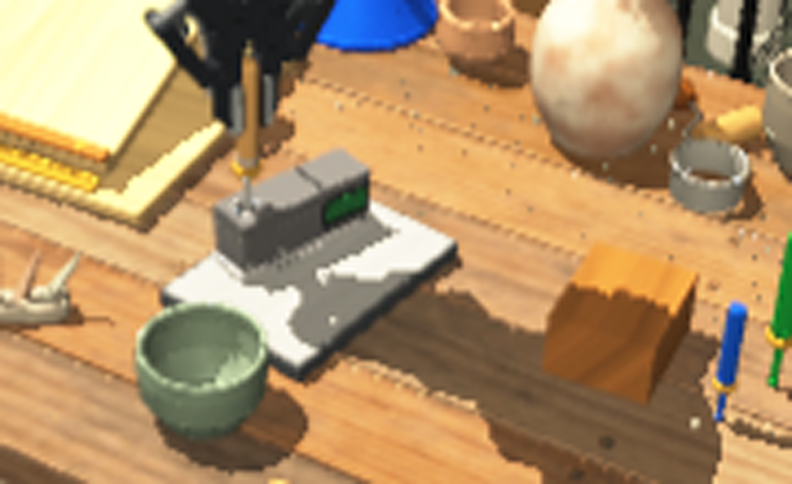

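```bash
python3 -m handwheel '{"xyz":[[0,0,-0.012],[0,0,-0.02],[0,0,-0.018],[-0.02,0.02,0],[-0.025,0.025,0],[-0.03,0.03,0],[-0.03,0.03,0],[-0.03,0.03,0]],"twist":[[0,0,0],[0,0,0],[0,0,0],[0,0,0],[0,0,0],[0,0,0],[0,0,0],[0,0,0]],"jaw":[0.005,0.005,0.005,0.005,0.005,0.005,0.005,0.005]}'
python3 -m handwheel '{"xyz":[[-0.025,0.025,0],[-0.017,0.015,0],[0,0,0],[0,0,0],[0,0,0],[0,0,0],[0,0,0],[0,0,0]],"twist":[[0,0,0],[0,0,0],[0,0,0],[0,0,0],[0,0,0],[0,0,0],[0,0,0],[0,0,0]],"jaw":[0.005,0.005,0.005,0.005,0.005,0.005,0.005,0.005]}'
python3 -c "
from h import *
st()
t=cur();im=capture('wrist');cv2.imwrite('pics/w9.png',im[:,:,::-1]);cv2.imwrite('pics/w9c.png',cv2.resize(im[160:380,200:360,::-1],None,fx=2.7,fy=2.7,interpolation=cv2.INTER_CUBIC))
print(t[0],t[1])
T=Ro.from_rotvec(t[1]).as_matrix()
print(proj(camera_model('wrist'),np.r_[P([[0,0,.0859]],T,t[0]),[[.5338,-.2996,.046]]],t))
plan([.5338,-.2996,.16],down(1.0572),1)
"
```

```text
clock: 9.4
tcp_pos: [0.5196, -0.2452, 0.1894]
tcp_rot: [-2.713, -1.585, 0.0]
force: [0.9, 0.2, -0.5]
opening: 0.0137
clock: 10.2
tcp_pos: [0.5338, -0.2992, 0.1897]
tcp_rot: [2.712, 1.585, 0.0]
force: [0.3, -0.2, 0.1]
opening: 0.014
t 10.2 p [0.5338, -0.2992, 0.1897] head 1.058 z [0.0002, 0.0, -1.0] F [0.3, -0.2, 0.1] Tq [-0.01, -0.02, -0.01] op 0.014
[ 0.53382307 -0.29923717  0.18967256] [2.71209515e+00 1.58544803e+00 2.42002573e-04]
[[277.14790604 233.52630206]
 [277.42601912 207.43821087]]
n 1 xyz [-0.0002, 0.0001, 0.0297] twist [0.0002, -0.0, 0.0006]
```

View pics/w9c.png

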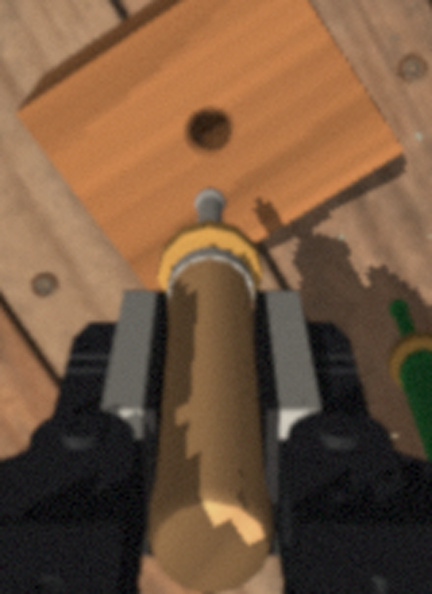

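```bash
python3 -m handwheel '{"xyz":[[-0.0002,0.0001,0.015],[0,0,0.02],[0,0,0.014],[0,0,0.006],[0,0,0.005],[0,0,0.004],[0,0,0],[0,0,0]],"twist":[[0,0,0],[0,0,0],[0,0,0],[0,0,0],[0,0,0],[0,0,0],[0,0,0],[0,0,0]],"jaw":[0.005,0.005,0.005,0.005,0.005,0.005,0.005,0.005]}'
```

```text
clock: 11.05
tcp_pos: [0.5339, -0.3001, 0.1259]
tcp_rot: [2.712, 1.584, 0.001]
force: [0.5, 0.1, -1.8]
opening: 0.014
```

```bash
python3 -m handwheel '{"xyz":[[0,0,0.007],[0,0,0.007],[0,0,0.006],[0,0,0.004],[0,0,0.003],[0,0,0],[0,0,0],[0,0,0]],"twist":[[0,0,0],[0,0,0],[0,0,0],[0,0,0],[0,0,0],[0,0,0],[0,0,0],[0,0,0]],"jaw":[0.005,0.005,0.005,0.005,0.005,0.005,0.005,0.005]}'
```

```text
clock: 11.85
tcp_pos: [0.5338, -0.3001, 0.0987]
tcp_rot: [2.713, 1.584, 0.0]
force: [-1.0, -0.1, -1.2]
opening: 0.0134
```

```bash
python3 -m handwheel '{"xyz":[[0,0,0],[0,0,0],[0,0,0],[0,0,0],[0,0,0],[0,0,0],[0,0,0],[0,0,0]],"twist":[[0,0,0],[0,0,0],[0,0,0],[0,0,0],[0,0,0],[0,0,0],[0,0,0],[0,0,0]],"jaw":[0.03,0.05,0.06,0.06,0.06,0.06,0.06,0.06]}'
python3 -c "
from h import *
im=capture('wrist');cv2.imwrite('pics/w10.png',im[:,:,::-1])"
```

```text
clock: 12.65
tcp_pos: [0.5337, -0.3, 0.0985]
tcp_rot: [-2.713, -1.584, 0.0]
force: [-0.3, 0.6, -0.2]
opening: 0.06
```

View pics/w10.png

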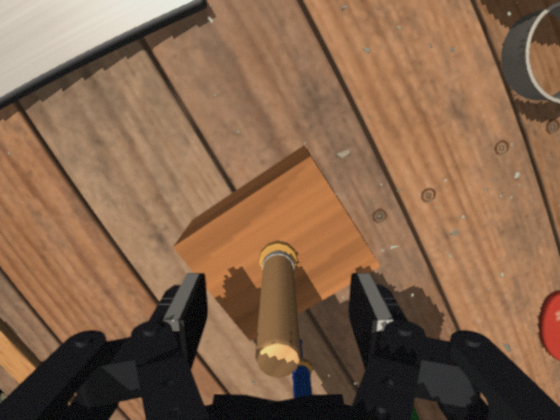

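```bash
python3 -c "
from h import *
print(np.round(get_obs()['q'],3))
p,r=cur()
plan([.5042,-.0728,.17],down(2.7806),12,(np.array([.5338,-.30,.1885]),r))"
```

```text
[ 0.55   0.646 -0.183  1.773  0.163  0.737 -0.231]
n 12 xyz [0.0214, 0.0032, 0.0015] twist [-0.0, -0.0, -0.1436]
```

```bash
python3 -m handwheel '{"xyz":[[0,0,-0.01],[0,0,-0.025],[0,0,-0.03],[0,0,-0.025],[0.0214,0.0032,0.0015],[0.0214,0.0032,0.0015],[0.0214,0.0032,0.0015],[0.0214,0.0032,0.0015]],"twist":[[0,0,0],[0,0,0],[0,0,0],[0,0,0],[0,0,-0.1436],[0,0,-0.1436],[0,0,-0.1436],[0,0,-0.1436]],"jaw":[0.06,0.06,0.06,0.06,0.06,0.085,0.085,0.085]}'
python3 -m handwheel '{"xyz":[[0.0214,0.0032,0.0015],[0.0214,0.0032,0.0015],[0.0214,0.0032,0.0015],[0.0214,0.0032,0.0015],[0.0214,0.0032,0.0015],[0.0214,0.0032,0.0015],[0.0214,0.0032,0.0015],[0.0214,0.0032,0.0015]],"twist":[[0,0,-0.1436],[0,0,-0.1436],[0,0,-0.1436],[0,0,-0.1436],[0,0,-0.1436],[0,0,-0.1436],[0,0,-0.1436],[0,0,-0.1436]],"jaw":[0.085,0.085,0.085,0.085,0.085,0.085,0.085,0.085]}'
python3 -m handwheel '{"xyz":[[0,0,0],[0,0,0],[0,0,0],[0,0,0],[0,0,0],[0,0,0],[0,0,0],[0,0,0]],"twist":[[0,0,0],[0,0,0],[0,0,0],[0,0,0],[0,0,0],[0,0,0],[0,0,0],[0,0,0]],"jaw":[0.085,0.085,0.085,0.085,0.085,0.085,0.085,0.085]}'
python3 -c "
from h import *
st();print(np.round(get_obs()['q'],3))
t=cur();im=capture('wrist');cv2.imwrite('pics/w11.png',im[:,:,::-1])
print(t)
im=capture('scene');cv2.imwrite('pics/s11.png',im[:,:,::-1])
"
```

```text
clock: 13.5
tcp_pos: [0.5712, -0.2223, 0.1834]
tcp_rot: [2.146, 2.293, 0.001]
force: [-0.6, -0.5, 1.0]
opening: 0.0849
clock: 14.3
tcp_pos: [0.5043, -0.0722, 0.1712]
tcp_rot: [0.554, 3.091, -0.001]
force: [0.6, 1.3, 0.8]
opening: 0.085
clock: 15.1
tcp_pos: [0.5045, -0.073, 0.1705]
tcp_rot: [-0.565, -3.09, -0.0]
force: [-0.5, -0.3, -0.1]
opening: 0.0848
t 15.1 p [0.5045, -0.073, 0.1705] head 2.7802 z [-0.0001, 0.0, -1.0] F [-0.5, -0.3, -0.1] Tq [-0.01, -0.01, -0.06] op 0.0848
[ 0.534  0.492 -0.698  1.954  0.419  0.843  0.819]
(array([ 0.50454056, -0.07300848,  0.17047368]), array([-5.64598922e-01, -3.09036696e+00, -5.09370756e-05]))
```

View pics/w11.png

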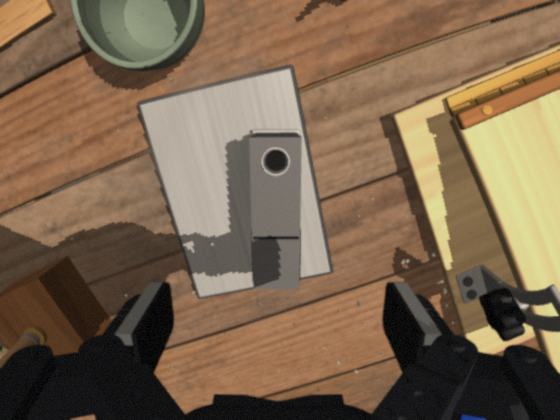

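View pics/s11.png

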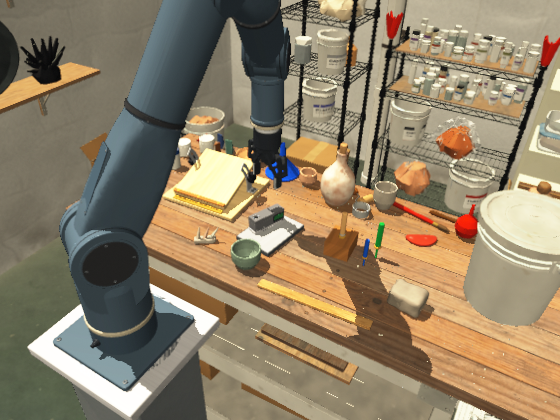

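```bash
python3 -c "
from h import *
im=cv2.imread('pics/w11.png');cv2.imwrite('pics/w11c.png',cv2.resize(im[120:300,210:350],None,fx=3.3,fy=3.3,interpolation=cv2.INTER_CUBIC))
t=(np.array([ 0.50454056, -0.07300848,  0.17047368]), np.array([-5.64598922e-01, -3.09036696e+00, -5.09370756e-05]))
g=np.array([[-.053,.01635,.060],[.053,.01635,.060],[.053,-.01635,.060],[-.053,-.01635,.060],[-.038,0,.060]])
p=proj(camera_model('wrist'),P(g,yaw(-.361),(.5043,-.0728,0)),t);print(p,((p-[210,120])*3.3).round())"
```

```text
[[302.22809298 138.11634173]
 [299.23716527 288.68229619]
 [253.54008995 288.69349159]
 [250.25163717 138.12192074]
 [276.25994007 161.7417238 ]] [[304.  60.]
 [294. 557.]
 [144. 557.]
 [133.  60.]
 [219. 138.]]
```

View pics/w11c.png

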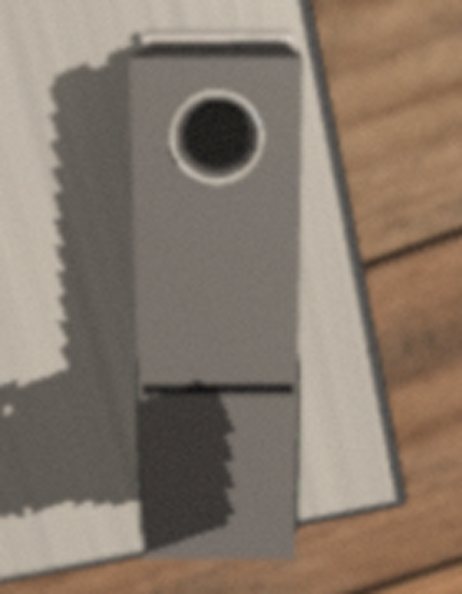

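```bash
python3 -m handwheel '{"xyz":[[0,0,0.02],[0,0,0.03],[0,0,0.03],[0,0,0.025],[0,0,0.016],[0,0,0.0085],[0,0,0],[0,0,0]],"twist":[[0,0,0],[0,0,0],[0,0,0],[0,0,0],[0,0,0],[0,0,0],[0,0,0],[0,0,0]],"jaw":[0.085,0.085,0.085,0.085,0.085,0.085,0.085,0.085]}'
python3 -c "
from h import *
st()"
```

```text
clock: 16.0
tcp_pos: [0.5049, -0.0729, 0.0415]
tcp_rot: [0.564, 3.09, 0.0]
force: [0.7, -0.5, 0.2]
opening: 0.085
t 16.0 p [0.5049, -0.0729, 0.0415] head 2.7805 z [0.0007, 0.0, -1.0] F [0.7, -0.5, 0.2] Tq [-0.01, 0.0, -0.03] op 0.085
```

```bash
python3 -m handwheel '{"xyz":[[0,0,0],[0,0,0],[0,0,0],[0,0,0],[0,0,0],[0,0,0],[0,0,0],[0,0,0]],"twist":[[0,0,0],[0,0,0],[0,0,0],[0,0,0],[0,0,0],[0,0,0],[0,0,0],[0,0,0]],"jaw":[0.025,0.025,0.025,0.025,0.025,0.025,0.025,0.025]}'
python3 -c "
from h import *
st()"
```

```text
clock: 16.8
tcp_pos: [0.5047, -0.0732, 0.0416]
tcp_rot: [0.565, 3.09, -0.001]
force: [-1.7, -1.4, 7.8]
opening: 0.0323
t 16.8 p [0.5047, -0.0732, 0.0416] head 2.7801 z [0.0006, -0.0005, -1.0] F [-1.7, -1.4, 7.8] Tq [-0.1, 0.25, 0.01] op 0.0323
```

```bash
python3 -c "
from h import *
p,r=cur()
plan([.57,.07,.26],down(3.197),5,(np.array([.5047,-.0732,.1816]),r))"
python3 -m handwheel '{"xyz":[[0,0,-0.01],[0,0,-0.025],[0,0,-0.04],[0,0,-0.04],[0,0,-0.025],[0,0,0],[0,0,0],[0,0,0]],"twist":[[0,0,0],[0,0,0],[0,0,0],[0,0,0],[0,0,0],[0,0,0],[0,0,0],[0,0,0]],"jaw":[0.025,0.025,0.025,0.025,0.025,0.025,0.025,0.025]}'
```

```text
n 5 xyz [-0.0073, 0.0308, -0.0157] twist [-0.0001, 0.0001, -0.0834]
clock: 17.6
tcp_pos: [0.5036, -0.0732, 0.18]
tcp_rot: [-0.564, -3.088, 0.0]
force: [-0.8, 0.0, -2.7]
opening: 0.0324
```

```bash
python3 -m handwheel '{"xyz":[[-0.0073,0.0308,-0.0157],[-0.0073,0.0308,-0.0157],[-0.0073,0.0308,-0.0157],[-0.0073,0.0308,-0.0157],[-0.0073,0.0308,-0.0157],[0,0,0],[0,0,0],[0,0,0]],"twist":[[0,0,-0.0834],[0,0,-0.0834],[0,0,-0.0834],[0,0,-0.0834],[0,0,-0.0834],[0,0,0],[0,0,0],[0,0,0]],"jaw":[0.025,0.025,0.025,0.025,0.025,0.025,0.025,0.025]}'
python3 -c "
from h import *
st();print(np.round(get_obs()['q'],3))
t=cur();im=capture('wrist');cv2.imwrite('pics/w12.png',im[:,:,::-1])
print(t)
im=capture('scene');cv2.imwrite('pics/s12.png',im[:,:,::-1])
im=capture('side');cv2.imwrite('pics/d12.png',im[:,:,::-1])
"
```

```text
clock: 18.4
tcp_pos: [0.569, 0.0689, 0.258]
tcp_rot: [0.086, -3.138, 0.002]
force: [-0.3, -0.4, -1.8]
opening: 0.0325
t 18.4 p [0.569, 0.0689, 0.258] head -3.0871 z [-0.0026, -0.0011, -1.0] F [-0.3, -0.4, -1.8] Tq [-0.05, 0.03, 0.04] op 0.0325
[ 0.341  0.517 -0.848  1.678  0.419  1.142  1.004]
(array([0.56900737, 0.06887713, 0.25796848]), array([ 8.55627716e-02, -3.13775700e+00,  1.62298925e-03]))
```

View pics/w12.png

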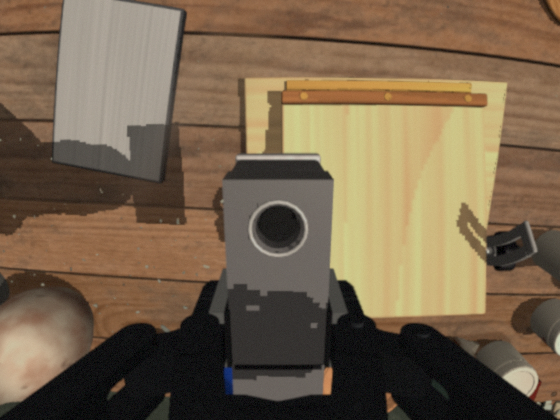

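View pics/s12.png

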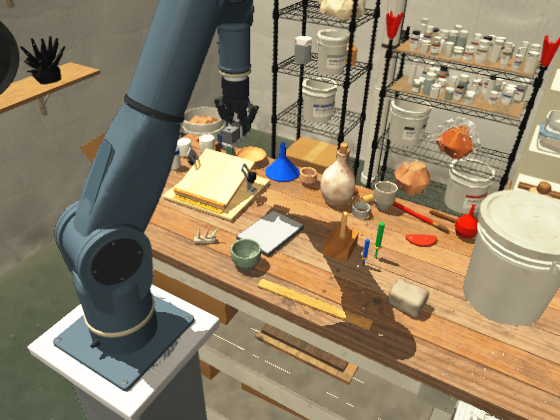

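```bash
python3 -c "
from h import *
im=cv2.imread('pics/w12.png');cv2.imwrite('pics/w12c.png',cv2.resize(im[65:265,235:515],None,fx=2.85,fy=2.85,interpolation=cv2.INTER_CUBIC))
cv2.imwrite('pics/w12d.png',cv2.resize(im[270:340,340:520],None,fx=4.4,fy=4.4,interpolation=cv2.INTER_CUBIC))
b=cv2.imread('pics/d12.png');cv2.imwrite('pics/d12b.png',cv2.resize(b[230:320,220:330],None,fx=6,fy=6,interpolation=cv2.INTER_CUBIC))
b=cv2.imread('pics/s12.png');cv2.imwrite('pics/s12b.png',cv2.resize(b[140:225,160:280],None,fx=6.5,fy=6.5,interpolation=cv2.INTER_CUBIC))
"
```

```text
(no output)
```

View pics/w12c.png

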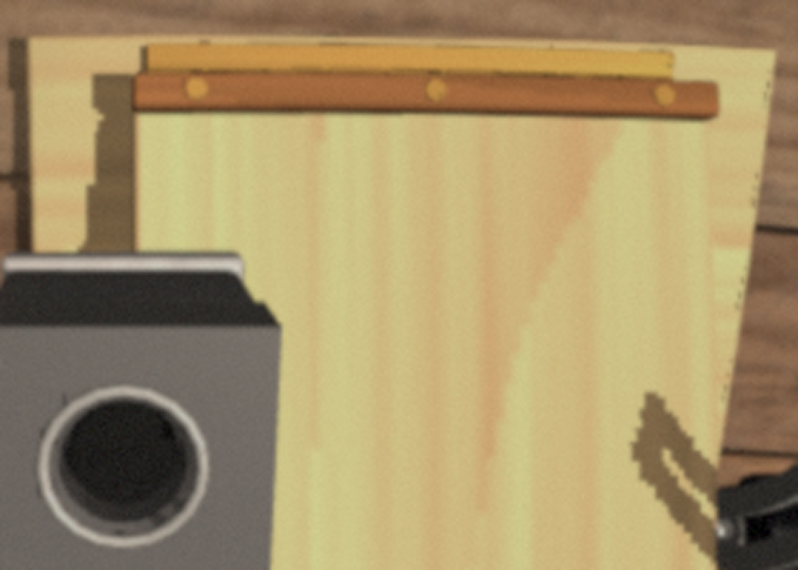

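View pics/w12d.png

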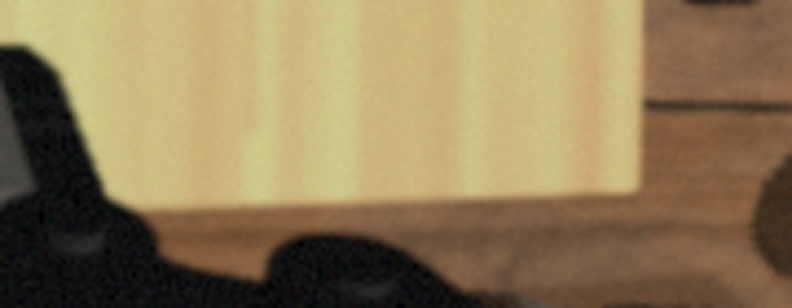

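View pics/s12b.png

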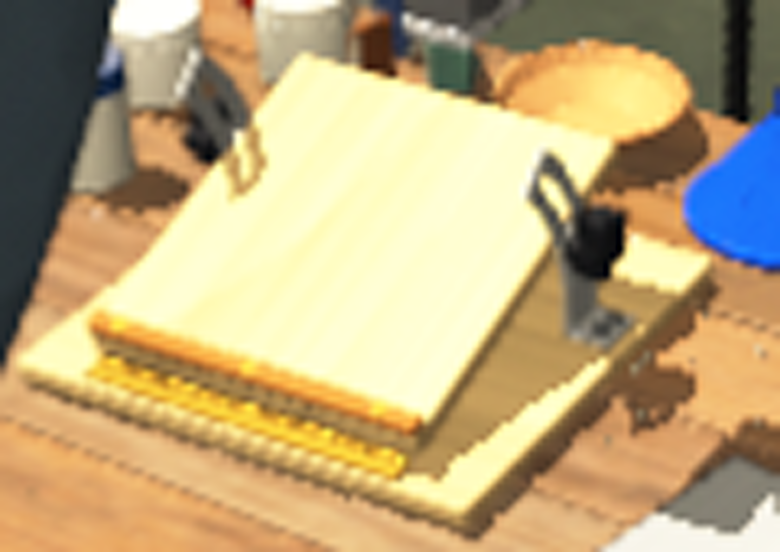

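View pics/d12b.png

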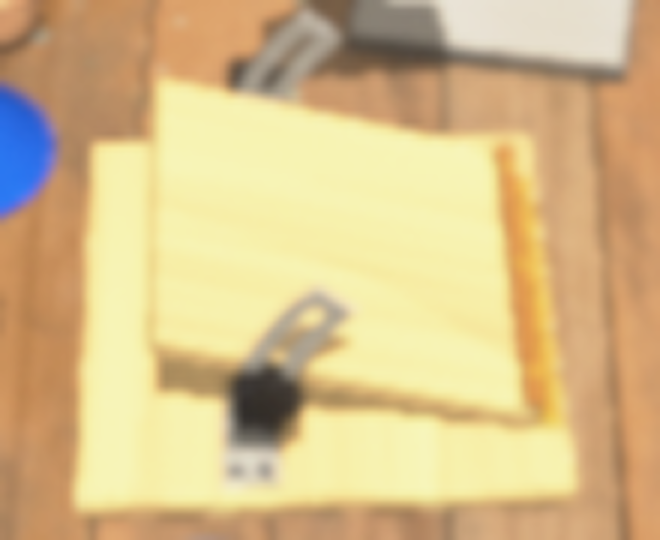

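```bash
cat > f3.py <<'E'
from h import *
S=camera_model("scene");D=camera_model("side");W=camera_model("wrist")
t=(np.array([0.56900737,0.06887713,0.25796848]),np.array([8.55627716e-02,-3.13775700,1.62298925e-03]))
sb=lambda p:unc(p,6.5,(160,140)); db=lambda p:unc(p,6,(220,230)); wc=lambda p:unc(p,2.85,(235,65)); wd=lambda p:unc(p,4.4,(340,270))
# x: face origin x,y, yaw, slope, h, base x centre
def world(x,L): return P(L,yaw(x[2])@Ro.from_euler('y',-x[3]).as_matrix(),(x[0],x[1],x[4]))
def base(x,L): return P(np.array(L)+[x[5],0,0],yaw(x[2]),(x[0],x[1],0))
C=lambda *a:np.array(a)
su=C([.016,-.095,.008],[.016,.095,.008])
obs={"Wface":(W,t,world,C([.016,-.095,.008],[.016,.095,.008],[.004,-.095,.008],[.004,.095,.008],[.205,.095,0]),np.r_[wc([[135,109],[718,117],[138,73],[718,83]]),wd([[640,190]])]),
"Wbase":(W,t,base,C([-.125,-.13,.015],[-.125,.13,.015]),wc([[28,38],[776,50]])),
"Sface":(S,None,world,np.r_[C([.205,.095,0],[.205,-.095,0]),su],sb([[303,55],[613,145],[422,424],[95,315]])),
"Sbase":(S,None,base,C([-.125,-.13,.015],[.125,-.13,.015],[-.125,.13,.015]),sb([[462,512],[712,262],[20,362]])),
"Dface":(D,None,world,np.r_[C([.205,.095,0],[.205,-.095,0]),su],db([[157,348],[158,80],[500,148],[527,412]])),
"Dbase":(D,None,base,C([.125,-.13,.015],[.125,.13,.015],[-.125,.13,.015],[-.125,-.13,.015]),db([[92,143],[78,508],[578,492],[530,135]]))}
lines=[(np.array([.15,-.095,0]),0,wc([[134,250]])[0]),(np.array([.205,.02,0]),1,wd([[150,210]])[0]),(np.array([.11,.095,0]),0,wc([[716,470]])[0])]
def run(keys,uselines=True,w={}):
    def r(x,full=False):
        out=[]
        for k in keys:
            m,tc,f,L,px=obs[k]; out.append(((proj(m,f(x,L),tc)-px)*w.get(k[0],1)).ravel())
        if uselines:
            for L0,ax,px in lines:
                d=np.zeros(3);d[ax]=.01
                a,b=proj(W,world(x,[L0-d,L0+d]),t); n=np.array([-(b-a)[1],(b-a)[0]]);n/=np.linalg.norm(n)
                out.append([np.dot(px-a,n)*w.get('W',1)])
        return out if full else np.concatenate(out)
    s=least_squares(r,[.48,.165,.055,.33,.03,.11],loss='soft_l1',f_scale=1.5)
    J=s.jac;cov=np.linalg.inv(J.T@J+1e-9*np.eye(6))
    print(keys,np.round(s.x,4),"slope",round(np.degrees(s.x[3]),2),"+-",round(np.degrees(cov[3,3]**.5),2))
    return s.x,r(s.x,True)
x,res=run(list(obs)); [print(np.round(a,1).tolist()) for a in res]
run(["Wface","Wbase"]); run(["Sface","Sbase"],False); run(["Dface","Dbase"],False)
x,res=run(list(obs),True,{'W':2})
print("mid",world(x,[[.115,0,0]]))
E
python3 f3.py
```

```text
['Wface', 'Wbase', 'Sface', 'Sbase', 'Dface', 'Dbase'] [0.4772 0.1633 0.0584 0.3264 0.0285 0.1132] slope 18.7 +- 0.59
[-0.2, 0.5, 0.4, 1.1, -1.3, 0.1, -0.3, 0.5, 0.8, -2.4]
[0.0, -0.9, 1.6, 0.2]
[-0.6, 0.3, 0.4, 0.0, 0.7, -1.5, 0.6, -1.1]
[0.5, -0.6, 0.7, -1.0, -0.4, -0.7]
[0.2, -1.2, 1.0, -0.1, -1.1, -0.6, -0.6, -1.2]
[0.1, -0.1, -0.7, -0.8, -0.5, -0.1, -0.3, -0.1]
[0.3]
[3.7]
[0.3]
['Wface', 'Wbase'] [0.4774 0.1627 0.0569 0.3267 0.0304 0.1136] slope 18.72 +- 0.75
['Sface', 'Sbase'] [0.4739 0.1623 0.0489 0.3564 0.0263 0.1134] slope 20.42 +- 1.46
['Dface', 'Dbase'] [0.4768 0.1647 0.0612 0.3234 0.0272 0.1125] slope 18.53 +- 1.46
['Wface', 'Wbase', 'Sface', 'Sbase', 'Dface', 'Dbase'] [0.4771 0.163  0.0585 0.3231 0.0292 0.1136] slope 18.51 +- 0.39
mid [[0.58597433 0.169414   0.06569059]]
```

```bash
for e in .2075 .210 .212; do echo == $e; sed "s/\.205,/$e,/g" f3.py > f4.py; python3 f4.py; done
```

```text
== .2075
['Wface', 'Wbase', 'Sface', 'Sbase', 'Dface', 'Dbase'] [0.4769 0.1634 0.0598 0.3246 0.0277 0.1136] slope 18.6 +- 0.56
[-0.1, 0.3, 0.2, 0.6, -1.2, -0.1, -0.6, -0.0, 0.6, -0.7]
[0.1, -0.7, 1.7, 0.0]
[-0.3, 0.1, 0.6, -0.3, 0.6, -1.2, 0.5, -0.8]
[0.5, -0.6, 0.6, -1.0, -0.5, -0.7]
[-0.5, -1.0, 0.3, 0.1, -1.1, -0.4, -0.5, -1.0]
[-0.0, -0.0, -0.6, -0.6, -0.4, -0.1, -0.3, -0.1]
[0.5]
[1.9]
[0.2]
['Wface', 'Wbase'] [0.4769 0.163  0.0598 0.32   0.0292 0.1139] slope 18.33 +- 0.67
['Sface', 'Sbase'] [0.4729 0.1622 0.0517 0.3449 0.0266 0.1143] slope 19.76 +- 1.42
['Dface', 'Dbase'] [0.4757 0.1644 0.062  0.3267 0.0262 0.1136] slope 18.72 +- 1.41
['Wface', 'Wbase', 'Sface', 'Sbase', 'Dface', 'Dbase'] [0.4769 0.1631 0.0598 0.321  0.0286 0.1138] slope 18.39 +- 0.35
mid [[0.58582789 0.16965905 0.06490787]]
== .210
['Wface', 'Wbase', 'Sface', 'Sbase', 'Dface', 'Dbase'] [0.4764 0.1636 0.0617 0.3212 0.0265 0.1141] slope 18.41 +- 0.55
[0.2, -0.0, -0.2, -0.1, -1.0, -0.4, -0.9, -0.7, 0.2, 0.4]
[0.3, -0.4, 1.9, -0.2]
[-0.1, 0.1, 0.8, -0.3, 0.6, -0.9, 0.4, -0.4]
[0.5, -0.7, 0.4, -1.1, -0.5, -0.7]
[-1
[... 630 characters left out ...]
pe 18.21 +- 0.56
[0.4, -0.3, -0.5, -0.7, -0.8, -0.7, -1.2, -1.3, -0.1, 1.3]
[0.5, -0.2, 2.1, -0.4]
[0.0, 0.1, 0.9, -0.4, 0.5, -0.6, 0.2, -0.1]
[0.5, -0.7, 0.3, -1.2, -0.6, -0.7]
[-1.6, -0.2, -0.9, 0.8, -1.0, 0.1, -0.1, -0.5]
[-0.2, 0.2, -0.5, -0.3, -0.3, -0.0, -0.5, -0.0]
[1.1]
[-0.5]
[-0.4]
['Wface', 'Wbase'] [0.4761 0.1636 0.0649 0.3062 0.0269 0.1147] slope 17.54 +- 0.7
['Sface', 'Sbase'] [0.4712 0.162  0.057  0.3244 0.0273 0.1159] slope 18.59 +- 1.38
['Dface', 'Dbase'] [0.4737 0.1638 0.0638 0.3338 0.0242 0.1157] slope 19.13 +- 1.37
['Wface', 'Wbase', 'Sface', 'Sbase', 'Dface', 'Dbase'] [0.4761 0.1637 0.064  0.3121 0.0263 0.1146] slope 17.88 +- 0.37
mid [[0.58527564 0.17068211 0.06163414]]
```

```bash
cat > tgt.py <<'E'
from h import *
def bR(yw,s): return yaw(yw)@Ro.from_euler('y',-s).as_matrix()
def tool(yw,s):
    B=bR(yw,s); return np.c_[-B[:,0],B[:,1],-B[:,2]]
mid=np.array([.5857,.170,.0640]); YW=.0605; SL=np.radians(18.4)
def hov(c,s=SL,foot=.0276): return mid+bR(YW,s)[:,2]*(foot+c)
E
python3 -c "
from tgt import *
st();print(hov(.1),hov(.02));plan(hov(.10),tool(YW,SL),5)"
```

```text
t 18.55 p [0.5693, 0.0688, 0.2587] head -3.0875 z [-0.0014, -0.0007, -1.0] F [-0.4, -0.4, -1.7] Tq [-0.05, -0.04, -0.02] op 0.0324
[0.54549687 0.16756474 0.18507658] [0.57070259 0.16909155 0.1091665 ]
n 5 xyz [0.0055, 0.02, 0.0142] twist [-0.0003, -0.0645, -0.0012]
```

```bash
python3 -m handwheel '{"xyz":[[0.0055,0.02,0.0142],[0.0055,0.02,0.0142],[0.0055,0.02,0.0142],[0.0055,0.02,0.0142],[0.0055,0.02,0.0142],[0,0,0],[0,0,0],[0,0,0]],"twist":[[0,-0.0645,-0.0012],[0,-0.0645,-0.0012],[0,-0.0645,-0.0012],[0,-0.0645,-0.0012],[0,-0.0645,-0.0012],[0,0,0],[0,0,0],[0,0,0]],"jaw":[0.025,0.025,0.025,0.025,0.025,0.025,0.025,0.025]}'
python3 -c "
from tgt import *
st();print(np.round(get_obs()['q'],3));plan(hov(.03),tool(YW,SL),5)
t=cur();im=capture('wrist');cv2.imwrite('pics/w13.png',im[:,:,::-1]);print(t)"
```

```text
clock: 19.35
tcp_pos: [0.5465, 0.1677, 0.1862]
tcp_rot: [-0.085, 2.818, 0.012]
force: [0.9, -0.5, -2.3]
opening: 0.0323
t 19.35 p [0.5465, 0.1677, 0.1862] head -3.0813 z [0.3163, 0.0176, -0.9485] F [0.9, -0.5, -2.3] Tq [-0.03, 0.51, 0.04] op 0.0323
[ 0.03   0.43  -0.669  2.059  0.806  0.591  0.425]
n 5 xyz [0.0003, -0.0, 0.0141] twist [-0.0003, 0.0002, -0.0]
(array([0.54653571, 0.16771099, 0.18617718]), array([-0.0846228 ,  2.81806765,  0.01174453]))
```

View pics/w13.png

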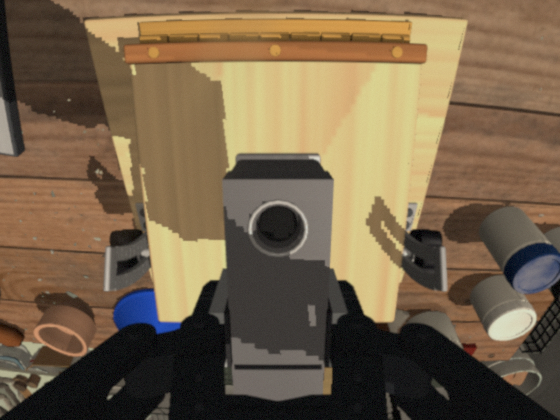

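```bash
python3 -c "
from tgt import *
st()
im=cv2.imread('pics/w13.png');cv2.imwrite('pics/w13a.png',cv2.resize(im[5:75,80:480],None,fx=2,fy=3,interpolation=cv2.INTER_CUBIC))
cv2.imwrite('pics/w13b.png',cv2.resize(im[295:345,140:220],None,fx=8,fy=8,interpolation=cv2.INTER_CUBIC))
cv2.imwrite('pics/w13c.png',cv2.resize(im[295:345,340:420],None,fx=8,fy=8,interpolation=cv2.INTER_CUBIC))"
```

```text
t 19.4 p [0.5467, 0.1675, 0.1862] head -3.0821 z [0.3165, 0.0177, -0.9484] F [0.4, -0.1, -4.1] Tq [-0.04, 0.5, -0.02] op 0.032
```

View pics/w13a.png

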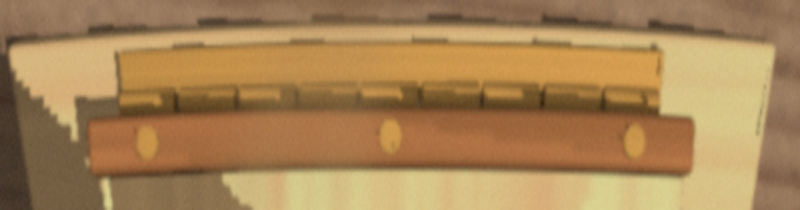

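View pics/w13b.png

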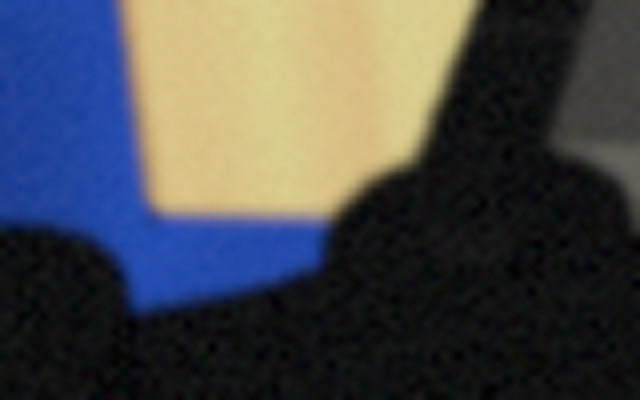

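View pics/w13c.png

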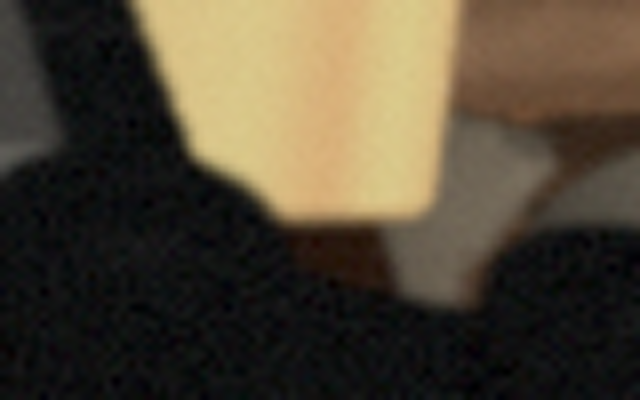

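```bash
cat > f5.py <<'E'
exec(open('f3.py').read().split("def run")[0].replace(".205,",".209,"))
t2=(np.array([0.54653571,0.16771099,0.18617718]),np.array([-0.0846228,2.81806765,0.01174453]))
def run(keys,free=True,w={},fixlen=None):
    def r(x,full=False):
        out=[]
        for k in keys:
            m,tc,f,L,px=obs[k]; L=np.array(L); L[L[:,0]>.2,0]=x[6]; out.append(((proj(m,f(x,L),tc)-px)*w.get(k[0],1)).ravel())
        if full: return out
        return np.r_[np.concatenate(out),(x[6]-.208)/.003]
    s=least_squares(r,[.48,.165,.055,.33,.03,.11,.208],loss='soft_l1',f_scale=1.5)
    J=s.jac;cov=np.linalg.inv(J.T@J+1e-9*np.eye(7))
    print(keys,np.round(s.x,4),"slope",round(np.degrees(s.x[3]),2),"+-",round(np.degrees(cov[3,3]**.5),2),"mid",np.round(world(s.x,[[.115,0,0]])[0],4))
    return s.x,r(s.x,True)
V=C([.209,-.095,0],[.209,.095,0],[.016,-.095,.008],[.016,.095,.008],[.004,-.095,.008],[.004,.095,.008])
obs["Vface"]=(W,t2,world,V,np.array([[158.56,321.2],[393.3,321.4],[124.75,62.7],[425.75,62.],[124.75,44.7],[425.75,43.7]]))
obs["Vbase"]=(W,t2,base,C([-.125,-.13,.015],[-.125,.13,.015]),np.array([[(10.5)/2-.5+80,42.5/3-.5+5],[775.5/2-.5+80,44.5/3-.5+5]]))
x,res=run(["Vface"]);print([np.round(a,1).tolist() for a in res])
x,res=run(["Vface","Vbase","Wface","Wbase"]);print([np.round(a,1).tolist() for a in res])
x,res=run(list(obs));print([np.round(a,1).tolist() for a in res])
x,res=run(list(obs),w={'V':2,'W':2})
E
python3 f5.py
```

```text
['Vface'] [0.4768 0.1624 0.0618 0.3187 0.0279 0.11   0.2099] slope 18.26 +- 0.52 mid [0.5858 0.1691 0.0639]
[[-0.2, 0.1, 0.3, -0.2, 0.8, 0.8, -0.9, 0.9, -0.7, -0.9, 0.6, -0.6]]
['Vface', 'Vbase', 'Wface', 'Wbase'] [0.4767 0.1628 0.0605 0.3198 0.0283 0.1134 0.2091] slope 18.33 +- 0.4 mid [0.5857 0.1694 0.0645]
[[-0.4, -0.3, 0.8, -0.4, 1.1, 0.5, -0.1, 1.1, -0.4, -1.2, 1.4, -0.4], [-2.3, 1.4, 2.2, 0.5], [-0.8, 0.3, -0.0, 0.4, -1.9, -0.1, -0.7, -0.3, 0.0, 0.9], [-0.6, -0.9, 1.3, -0.4]]
['Wface', 'Wbase', 'Sface', 'Sbase', 'Dface', 'Dbase', 'Vface', 'Vbase'] [0.4767 0.1629 0.0605 0.3221 0.0278 0.1133 0.209 ] slope 18.46 +- 0.37 mid [0.5856 0.1695 0.0642]
[[-0.6, 0.2, -0.2, 0.3, -1.8, -0.2, -0.9, -0.3, 0.1, 0.7], [-0.5, -1.1, 1.4, -0.6], [-0.0, -0.1, 0.9, -0.5, 0.7, -1.2, 0.6, -0.8], [0.6, -0.5, 0.6, -0.9, -0.4, -0.6], [-0.9, -1.1, -0.1, -0.0, -1.1, -0.6, -0.4, -1.2], [0.1, -0.1, -0.4, -0.7, -0.2, -0.2, -0.2, -0.2], [-0.3, -0.6, 0.9, -0.6, 1.5, 0.3, -0.1, 0.8, -0.0, -1.4, 1.3, -0.6], [-2.2, 1.2, 2.4, 0.3]]
['Wface', 'Wbase', 'Sface', 'Sbase', 'Dface', 'Dbase', 'Vface', 'Vbase'] [0.4767 0.1629 0.0604 0.3204 0.0281 0.1134 0.2092] slope 18.36 +- 0.22 mid [0.5856 0.1695 0.0643]
```

```bash
python3 -m handwheel '{"xyz":[[0.0003,0,0.015],[0.0003,0,0.02],[0.0003,0,0.02],[0.0003,0,0.018],[0.0003,0,0.01],[0,0,0.006],[0,0,0],[0,0,0]],"twist":[[0,0,0],[0,0,0],[0,0,0],[0,0,0],[0,0,0],[0,0,0],[0,0,0],[0,0,0]],"jaw":[0.025,0.025,0.025,0.025,0.025,0.025,0.025,0.025]}'
python3 -c "
from tgt import *
st();plan(hov(.0),tool(YW,SL),1)
im=capture('wrist');cv2.imwrite('pics/w14.png',im[:,:,::-1])"
```

```text
clock: 20.2
tcp_pos: [0.573, 0.17, 0.1014]
tcp_rot: [-0.086, 2.817, 0.013]
force: [-0.2, 0.2, -2.1]
opening: 0.0322
t 20.2 p [0.573, 0.17, 0.1014] head -3.0807 z [0.3169, 0.0186, -0.9483] F [-0.2, 0.2, -2.1] Tq [-0.06, 0.49, 0.07] op 0.0322
n 1 xyz [-0.0002, -0.0008, 0.0119] twist [-0.0006, 0.0018, 0.0004]
```

View pics/w14.png

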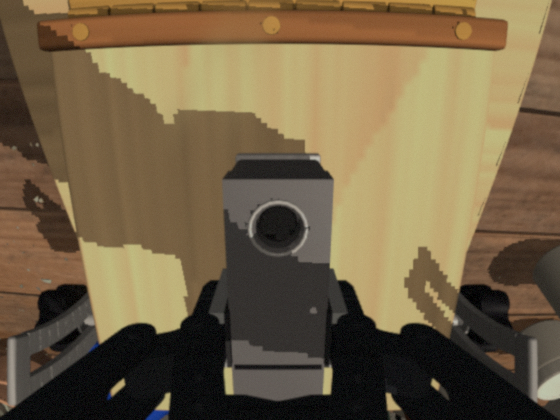

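```bash
python3 -m handwheel '{"xyz":[[0,-0.001,0.004],[0,0,0.003],[0,0,0.001],[0,0,0.001],[0,0,0.001],[0,0,0],[0,0,0],[0,0,0]],"twist":[[0,0,0],[0,0,0],[0,0,0],[0,0,0],[0,0,0],[0,0,0],[0,0,0],[0,0,0]],"jaw":[0.025,0.025,0.025,0.025,0.025,0.025,0.025,0.025]}'
python3 -c "
from tgt import *
st();plan(hov(.0),tool(YW,SL),1)"
```

```text
clock: 21.05
tcp_pos: [0.5757, 0.1693, 0.0935]
tcp_rot: [-0.087, 2.815, 0.011]
force: [-13.1, -4.4, 28.3]
opening: 0.0323
t 21.05 p [0.5757, 0.1693, 0.0935] head -3.0796 z [0.319, 0.0177, -0.9476] F [-13.1, -4.4, 28.3] Tq [-0.8, 1.62, -0.35] op 0.0323
n 1 xyz [-0.0001, 0.0001, 0.0035] twist [-0.0016, 0.004, 0.0014]
```

```bash
python3 -m handwheel '{"xyz":[[0,0,-0.0015],[0,0,0],[0,0,0],[0,0,0],[0,0,0],[0,0,0],[0,0,0],[0,0,0]],"twist":[[0,0,0],[0,0,0],[0,0,0],[0,0,0],[0,0,0],[0,0,0],[0,0,0],[0,0,0]],"jaw":[0.025,0.025,0.025,0.025,0.025,0.025,0.025,0.025]}'
python3 -c "
from tgt import *
st();plan(hov(.0),tool(YW,SL),1)
for n in ('scene','side','wrist'):
    im=capture(n);cv2.imwrite('pics/%s15.png'%n,im[:,:,::-1])
    if n=='scene': cv2.imwrite('pics/s15b.png',cv2.resize(im[120:225,160:280,::-1],None,fx=5.7,fy=5.7,interpolation=cv2.INTER_CUBIC))
    if n=='side': cv2.imwrite('pics/d15b.png',cv2.resize(im[220:320,210:330,::-1],None,fx=6,fy=6,interpolation=cv2.INTER_CUBIC))
"
```

```text
clock: 21.85
tcp_pos: [0.5755, 0.1696, 0.0935]
tcp_rot: [-0.087, 2.817, 0.013]
force: [-4.8, -1.8, 10.1]
opening: 0.0324
t 21.85 p [0.5755, 0.1696, 0.0935] head -3.0795 z [0.3174, 0.0185, -0.9481] F [-4.8, -1.8, 10.1] Tq [-0.34, 0.82, -0.11] op 0.0324
n 1 xyz [-0.0004, -0.0002, 0.0036] twist [-0.0007, 0.0024, 0.0015]
```

View pics/s15b.png

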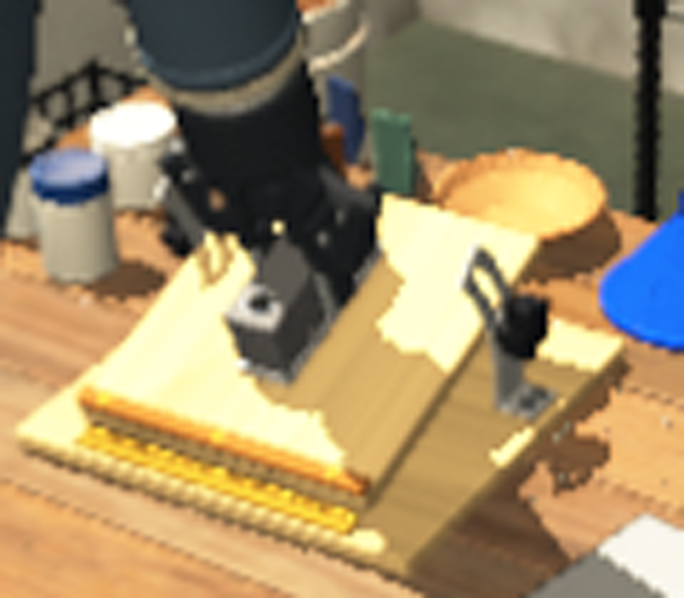

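View pics/d15b.png

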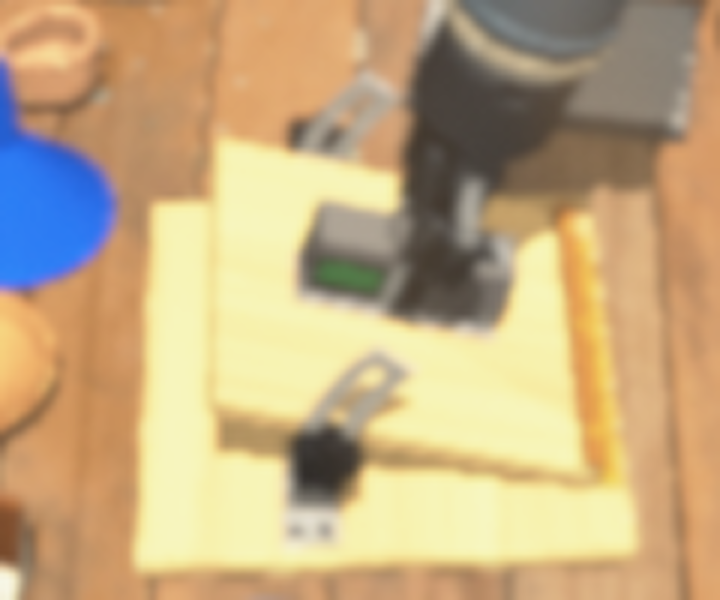

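View pics/wrist15.png

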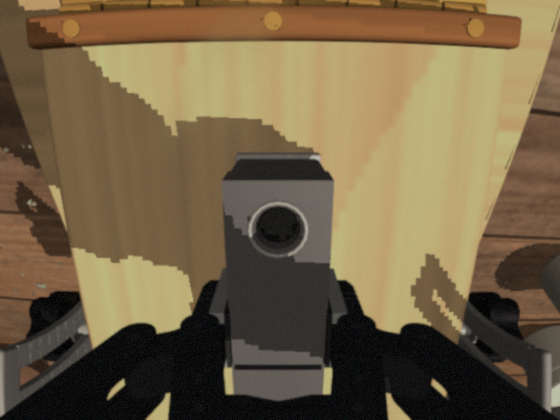

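```bash
python3 -c "
import cv2,numpy as np
a=cv2.imread('pics/w14.png',0);c=cv2.imread('pics/w13.png',0);b=cv2.imread('pics/wrist15.png',0);d=cv2.imread('pics/w12.png',0)
for n,(r0,r1,c0,c1) in {'ring':(195,262,245,312),'top edge R':(165,200,310,345),'slot':(355,375,235,325),'footend':(150,170,300,330)}.items():
    tpl=c[r0:r1,c0:c1].astype(np.float32)
    for nm,i in (('w12',d),('w14',a),('w15',b)):
        s=i[r0:r1,c0:c1].astype(np.float32); print(n,nm,np.round(cv2.phaseCorrelate(tpl,s,cv2.createHanningWindow(tpl.shape[::-1],cv2.CV_32F)),2))
im=cv2.imread('pics/wrist15.png');cv2.imwrite('pics/w15c.png',cv2.resize(im[140:250,200:350],None,fx=5,fy=5,interpolation=cv2.INTER_CUBIC))
im=cv2.imread('pics/w14.png');cv2.imwrite('pics/w14c.png',cv2.resize(im[140:250,200:350],None,fx=5,fy=5,interpolation=cv2.INTER_CUBIC))
"
```

```text
Traceback (most recent call last):
ValueError: setting an array element with a sequence. The requested array has an inhomogeneous shape after 1 dimensions. The detected shape was (2,) + inhomogeneous part.
```

```bash
python3 -c "
import cv2,numpy as np
a=cv2.imread('pics/w14.png',0);c=cv2.imread('pics/w13.png',0);b=cv2.imread('pics/wrist15.png',0);d=cv2.imread('pics/w12.png',0)
for n,(r0,r1,c0,c1) in {'ring':(195,262,245,312),'top edge R':(165,200,310,345),'slot':(355,375,235,325),'footend':(150,170,300,330)}.items():
    tpl=c[r0:r1,c0:c1].astype(np.float32)
    for nm,i in (('w12',d),('w14',a),('w15',b)):
        s=i[r0:r1,c0:c1].astype(np.float32); q=cv2.phaseCorrelate(tpl,s,cv2.createHanningWindow(tpl.shape[::-1],cv2.CV_32F)); print(n,nm,np.round(q[0],2),round(q[1],2))
im=cv2.imread('pics/wrist15.png');cv2.imwrite('pics/w15c.png',cv2.resize(im[140:250,200:350],None,fx=5,fy=5,interpolation=cv2.INTER_CUBIC))
im=cv2.imread('pics/w14.png');cv2.imwrite('pics/w14c.png',cv2.resize(im[140:250,200:350],None,fx=5,fy=5,interpolation=cv2.INTER_CUBIC))
"
```

```text
ring w12 [ 0.08 -0.12] 1.08
ring w14 [ 0.09 -0.07] 1.14
ring w15 [0.01 1.15] 1.13
top edge R w12 [-0.38  0.15] 1.05
top edge R w14 [0.1  0.11] 1.02
top edge R w15 [0.34 0.64] 0.89
slot w12 [-0.7  -0.09] 0.63
slot w14 [-9.26 -1.27] 0.25
slot w15 [4.83 1.4 ] 0.21
footend w12 [0.15 0.21] 0.99
footend w14 [1.58 0.37] 0.74
footend w15 [ 1.62 -0.86] 0.76
```

View pics/w15c.png

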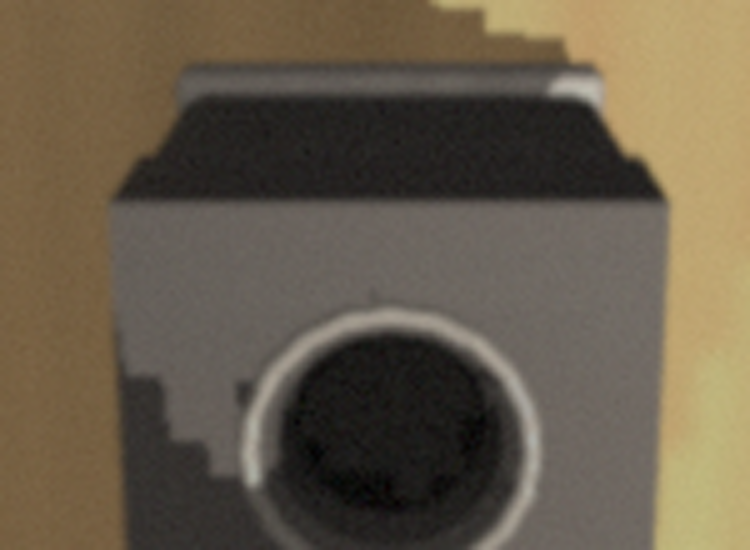

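View pics/w14c.png

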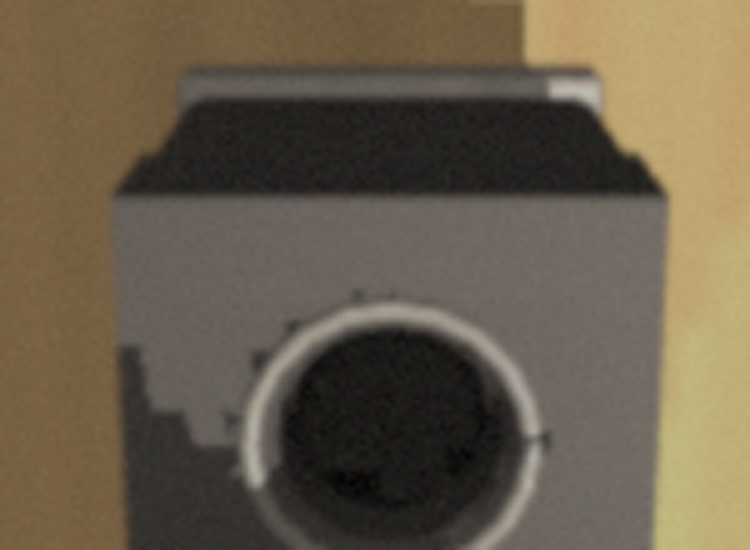

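```bash
python3 -c "
from h import *
m=camera_model('wrist')
I=(np.zeros(3),np.zeros(3))
L=np.array([[.038,0,-.0184],[.053,-.0163,-.0184],[.055,-.017,.0276]])
p0=proj(m,L,I);print(p0)
for d in (.01,.02,.03,.04):
    A=Ro.from_euler('y',d).as_matrix(); print(d,np.round(proj(m,L@A.T,I)-p0,2).tolist())
A=0
for dz in (-.001,.001): print('dz',dz,np.round(proj(m,L+[0,0,dz],I)-p0,2).tolist())
for dz in (-.001,.001): print('dx',dz,np.round(proj(m,L+[dz,0,0],I)-p0,2).tolist())
"
```

```text
[[275.63918048 230.69233292]
 [220.32325593 182.81766892]
 [234.84645848 153.78114205]]
0.01 [[-0.0, 1.0], [-0.24, 1.01], [-0.17, -0.47]]
0.02 [[-0.01, 2.01], [-0.47, 2.05], [-0.34, -0.93]]
0.03 [[-0.01, 3.03], [-0.71, 3.12], [-0.51, -1.38]]
0.04 [[-0.02, 4.07], [-0.95, 4.21], [-0.68, -1.82]]
dz -0.001 [[-0.01, 1.12], [-0.5, 0.75], [-0.27, 0.35]]
dz 0.001 [[0.01, -1.1], [0.49, -0.73], [0.26, -0.34]]
dx -0.001 [[0.0, 3.06], [0.15, 3.31], [0.07, 2.42]]
dx 0.001 [[-0.0, -3.08], [-0.15, -3.32], [-0.07, -2.42]]
```

```bash
python3 -c "
from h import *
R=Ro.from_rotvec(cur()[1]).as_matrix();print(R.round(4));st()"
python3 -m handwheel '{"xyz":[[0,0,0],[0,0,0],[0,0,0],[0,0,0],[0,0,0],[0,0,0],[0,0,0],[0,0,0]],"twist":[[0,0.005,0],[0,0,0],[0,0,0],[0,0,0],[0,0,0],[0,0,0],[0,0,0],[0,0,0]],"jaw":[0.025,0.025,0.025,0.025,0.025,0.025,0.025,0.025]}'
python3 -c "
from h import *
R=Ro.from_rotvec(cur()[1]).as_matrix();print(R.round(4));st()"
```

```text
[[-0.9463 -0.0617  0.3174]
 [-0.0589  0.9981  0.0185]
 [-0.3179 -0.0012 -0.9481]]
t 22.0 p [0.5755, 0.1696, 0.0935] head -3.0794 z [0.3174, 0.0185, -0.9481] F [-4.3, -2.3, 10.4] Tq [-0.43, 0.85, -0.06] op 0.0325
clock: 22.8
tcp_pos: [0.5755, 0.1696, 0.0935]
tcp_rot: [-0.088, 2.822, 0.012]
force: [-5.8, -2.1, 9.4]
opening: 0.0322
[[-0.9478 -0.0618  0.3127]
 [-0.0591  0.9981  0.0182]
 [-0.3132 -0.0012 -0.9497]]
t 22.8 p [0.5755, 0.1696, 0.0935] head -3.0794 z [0.3127, 0.0182, -0.9497] F [-5.8, -2.1, 9.4] Tq [-0.39, 0.54, -0.09] op 0.0322
```

```bash
cat > cmp.py <<'E'
from h import *
import sys
c=cv2.imread('pics/w13.png',0)
def sh(i):
    for n,(r0,r1,c0,c1) in {'ring':(195,262,245,312),'top edge R':(165,200,310,345)}.items():
        tpl=c[r0:r1,c0:c1].astype(np.float32); s=i[r0:r1,c0:c1].astype(np.float32); q=cv2.phaseCorrelate(tpl,s,cv2.createHanningWindow(tpl.shape[::-1],cv2.CV_32F)); print(n,np.round(q[0],2),round(q[1],2))
    # end edge rows: gradient profile along columns 240..320
    p=i[140:190,245:310].astype(float).mean(1); print(np.round(p[8:45]).astype(int).tolist())
sh(c);sh(cv2.imread('pics/wrist15.png',0))
st();im=capture('wrist');cv2.imwrite('pics/%s.png'%sys.argv[1],im[:,:,::-1]);sh(cv2.imread('pics/%s.png'%sys.argv[1],0))
E
python3 cmp.py w16
```

```text
ring [0. 0.] 1.0
top edge R [0. 0.] 1.0
[193, 193, 193, 189, 169, 127, 93, 98, 108, 111, 104, 78, 49, 39, 39, 39, 40, 40, 40, 40, 40, 41, 41, 40, 39, 39, 39, 39, 39, 41, 55, 88, 110, 117, 118, 118, 118]
ring [0.01 1.15] 1.13
top edge R [0.34 0.64] 0.89
[94, 94, 93, 90, 79, 70, 78, 89, 94, 91, 76, 52, 37, 33, 33, 33, 33, 33, 33, 33, 34, 34, 34, 34, 33, 33, 33, 34, 33, 33, 34, 47, 76, 95, 101, 102, 102]
t 22.8 p [0.5755, 0.1696, 0.0935] head -3.0794 z [0.3127, 0.0182, -0.9497] F [-5.8, -2.1, 9.4] Tq [-0.39, 0.54, -0.09] op 0.0322
ring [-0.12  0.65] 1.23
top edge R [0.44 0.55] 1.03
[95, 93, 94, 91, 81, 72, 76, 88, 94, 93, 82, 59, 39, 33, 33, 33, 34, 33, 34, 34, 34, 33, 34, 34, 33, 33, 33, 33, 33, 33, 35, 55, 86, 100, 102, 102, 102]
```

```bash
python3 -c "
from h import *
def sh(a,b,box):
    c0,r0,c1,r1=box;A=a[r0:r1,c0:c1].astype(np.float32);B=b[r0:r1,c0:c1].astype(np.float32)
    q=cv2.phaseCorrelate(A,B,cv2.createHanningWindow(A.shape[::-1],cv2.CV_32F));return np.round(q[0],2),round(q[1],2)
g=lambda n:cv2.imread('pics/%s.png'%n,0)
s0,s1,s2=g('scene0'),g('s12'),g('scene15'); d0,d1,d2=g('side0'),g('d12'),g('side15')
for nm,bx in {'far -y corner':(238,148,270,180),'quadrant':(235,160,262,196),'base corner':(225,205,250,225),'ref table':(380,190,440,220)}.items(): print('scene',nm,sh(s1,s2,bx),sh(s0,s1,bx))
for nm,bx in {'far +y corner':(232,276,262,304),'far -y corner':(236,234,262,260),'far edge':(238,250,256,285),'base +x+y':(225,300,255,325)}.items(): print('side',nm,sh(d1,d2,bx),sh(d0,d1,bx))
a=cv2.absdiff(d1,d2);cv2.imwrite('pics/dd.png',cv2.resize(np.clip(a[130:330,150:400].astype(int)*4,0,255).astype(np.uint8),None,fx=3,fy=3))
"
```

```text
scene far -y corner (array([ 0.01, -0.  ]), 0.99) (array([-0.01,  0.01]), 0.99)
scene quadrant (array([ 0.52, -0.03]), 1.0) (array([0.48, 0.01]), 0.98)
scene base corner (array([-0.07,  0.24]), 0.94) (array([ 0.63, -0.11]), 0.99)
scene ref table (array([-0.01, -0.03]), 1.0) (array([-0.02,  0.01]), 1.0)
side far +y corner (array([-0.13, -0.07]), 0.96) (array([ 0.02, -0.01]), 0.97)
side far -y corner (array([0.49, 0.54]), 1.02) (array([0.61, 0.5 ]), 0.99)
side far edge (array([-0.03,  0.06]), 0.99) (array([ 0.14, -0.12]), 0.99)
side base +x+y (array([0.12, 0.33]), 0.93) (array([-0.11,  0.46]), 0.97)
```

View pics/dd.png

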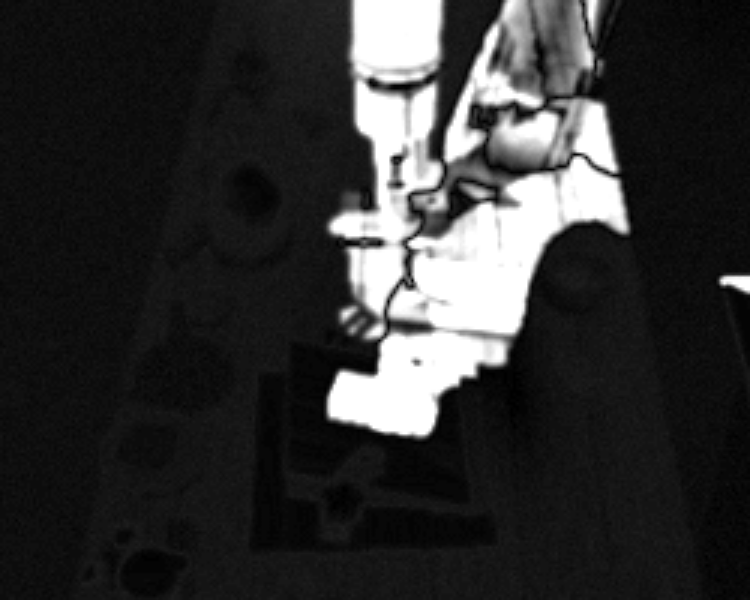

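View pics/scene15.png

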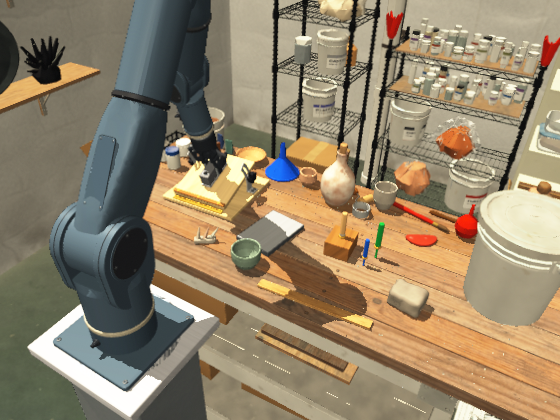

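```bash
python3 -m handwheel '{"xyz":[[0,0,-0.0002],[0,0,0],[0,0,0],[0,0,0],[0,0,0],[0,0,0],[0,0,0],[0,0,0]],"twist":[[0,0.002,0],[0,0,0],[0,0,0],[0,0,0],[0,0,0],[0,0,0],[0,0,0],[0,0,0]],"jaw":[0.025,0.025,0.025,0.025,0.025,0.025,0.025,0.025]}'
python3 cmp.py w17 | tail -4
```

```text
clock: 23.65
tcp_pos: [0.5754, 0.1696, 0.0935]
tcp_rot: [-0.088, 2.824, 0.012]
force: [-3.0, -1.7, 6.6]
opening: 0.0321
t 23.65 p [0.5754, 0.1696, 0.0935] head -3.0794 z [0.3105, 0.0182, -0.9504] F [-3.0, -1.7, 6.6] Tq [-0.36, 0.29, -0.1] op 0.0321
ring [-0.06  0.68] 1.16
top edge R [-0.07  0.54] 0.99
[96, 94, 94, 91, 81, 71, 74, 87, 94, 93, 82, 59, 39, 33, 33, 33, 33, 33, 33, 34, 34, 34, 35, 34, 33, 33, 34, 33, 33, 33, 37, 59, 88, 100, 102, 102, 102]
```

```bash
python3 -m handwheel '{"xyz":[[0,0,0.0001],[0,0,0],[0,0,0],[0,0,0],[0,0,0],[0,0,0],[0,0,0],[0,0,0]],"twist":[[0,-0.002,0],[0,0,0],[0,0,0],[0,0,0],[0,0,0],[0,0,0],[0,0,0],[0,0,0]],"jaw":[0.025,0.025,0.025,0.025,0.025,0.025,0.025,0.025]}'
python3 cmp.py w18 | tail -4
```

```text
clock: 24.5
tcp_pos: [0.5755, 0.1696, 0.0935]
tcp_rot: [-0.087, 2.822, 0.012]
force: [-4.0, -1.3, 7.6]
opening: 0.0323
t 24.5 p [0.5755, 0.1696, 0.0935] head -3.0794 z [0.3125, 0.0182, -0.9497] F [-4.0, -1.3, 7.6] Tq [-0.37, 0.44, -0.06] op 0.0323
ring [0.01 0.65] 1.14
top edge R [0.34 0.24] 0.99
[95, 94, 93, 91, 81, 72, 76, 87, 94, 93, 82, 59, 39, 33, 33, 33, 33, 33, 33, 33, 34, 34, 35, 34, 34, 33, 33, 33, 33, 33, 35, 56, 87, 100, 102, 102, 102]
```

View pics/w18.png

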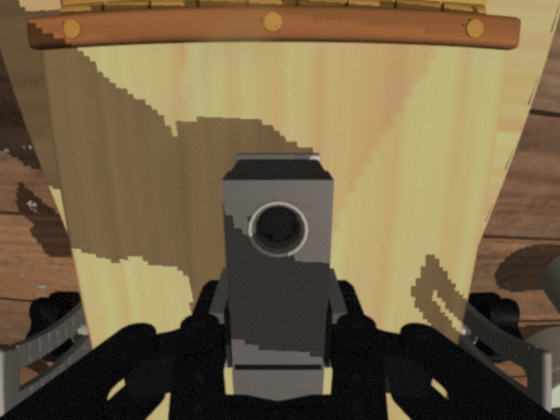

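```bash
python3 -c "
from plant import *
print(job_done())"
```

```text
the job is handed in; nothing more can be done
None
```

I did the job in the order asked and handed it in at about 24.5 s, still gripping the gauge and holding it on the board. One press on the board went over its 25 N limit for a moment, described below.

- **Zeroing:** I pushed the recessed button down with the stylus ball until it met a hard stop. The force rose from 6 N to 22 N over the last 0.8 mm, so the button was fully down.
- **Stylus:** it is back in its block. The wrist picture after letting go showed it standing upright with the collar on the block.
- **Gauge on the board:** it is centred across the face to about 1–2 mm, lengthwise up and down the slope, pressed with roughly 9 N.
- **Flushness:** when I turned the tool by 0.005 rad, the gauge stayed put on the face and the force hardly changed, so I take the foot as flush. The gauge's slope reads about 17.9°; my camera estimates of the board were about 18.4° ± 0.4°.

**Check that went wrong:** the foot touched the board about 3.5 mm sooner than I had measured, and the first contact reached about 31–33 N for under a second. I backed off at once. That contact also turned the gauge by about 0.8° in the grip, as it settled flat on the face. Pictures from before and after show no movement of the board, its quadrants or the other things on the bench.

The moment readings at the wrist had an offset I could not explain, so I relied on them only loosely.

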